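# Clear the glass bench: tools in the chest drawer, jars in the tray

### The job

Clear the stained-glass bench of whichever of these are lying out. Pull the chest's top drawer open and lay the tools in it flat and lengthwise, each in its own compartment as seen from the robot's side (grozing pliers left, glass cutter middle, lead knife right), then push the drawer fully home. The two jars and the square tin go upright, side by side, into the narrow wooden tray, in any order and at any time; leave everything else on the bench where it is.

Things in the scene. Friction and masses are not known exactly. Their poses are not given: they have to be found in the camera images.
- chest_drawer0 (a joint): travel of the top drawer of the plywood chest, m: 0 shut, 0.19 fully open. It slides straight along the bays' -x, towards the robot, with about 1 N of friction, and stays where it is left. The chest, fixed to the bench, has two drawers and is 270 mm wide, 270 deep, 130 high. The drawer is 225 mm long inside; fully open, its front 184 mm lies clear of the chest, the rest stays under the chest's top
- chest_drawer0_handle (a point): middle of the drawer's bar handle: a horizontal steel bar, 11 mm in diameter and 120 mm long along its y, 35 mm in front of the drawer front, 34 mm below the chest's top; moves with the drawer. Its x axis points from the bar into the chest
- bay_left (a point): floor of the left compartment (seen from the robot) of the top drawer, mid-width; moves with the drawer; x points into the chest along it, y left, z up. Compartment 73 mm wide, reaching 50 mm in front of this point and 175 behind (134 clear of the chest when fully open), parted from the next by a 4 mm wide, 22 mm high divider; drawer sides and back rise 33 mm and its front 42 mm above this floor
- bay_middle (a point): floor of the middle compartment (seen from the robot) of the top drawer, mid-width; moves with the drawer; x points into the chest along it, y left, z up. Compartment 73 mm wide, reaching 50 mm in front of this point and 175 behind (134 clear of the chest when fully open), parted from the next by a 4 mm wide, 22 mm high divider; drawer sides and back rise 33 mm and its front 42 mm above this floor
- bay_right (a point): floor of the right compartment (seen from the robot) of the top drawer, mid-width; moves with the drawer; x points into the chest along it, y left, z up. Compartment 73 mm wide, reaching 50 mm in front of this point and 175 behind (134 clear of the chest when fully open), parted from the next by a 4 mm wide, 22 mm high divider; drawer sides and back rise 33 mm and its front 42 mm above this floor
- pliers: grozing pliers lying flat, steel with two dark handles, 138 mm long: jaws reach 54 mm to +x, handles 84 mm to -x, 48 mm wide over the handles, 14 mm thick. Origin at mid-thickness (7 mm up) in the pivot block, which is 44 mm long (x), 24 wide (y), 14 high: grip it there; z up
- cutter: pencil glass cutter lying flat, square wooden shaft 16 mm wide and 16 high, 90 mm long, from 53 mm behind to 37 mm ahead of the origin; brass and steel head to +x, to 70 mm; brass butt to -63 mm. Origin on the shaft axis (8 mm up); z up, but lying on any of its four sides is just as good
- knife: lead knife lying flat, dark wooden handle 24 mm wide, 18 mm high, from 68 mm behind to 16 mm ahead of the origin, brass ferrule, short broad steel blade to +x, to 84 mm, 36 mm wide. Origin at mid-thickness of the handle (9 mm up); z up; grip the handle at or just behind the origin
- paint_jar: round brown paint jar with black lid, standing, 50 mm diameter, 72 high, 220 g; origin at the centre of its underside, z up
- slim_jar: slimmer, taller round dark jar with steel lid, standing, 42 mm diameter, 82 high; origin at the centre of its underside, z up
- tin: square metal tin, standing, 46 x 46 mm (x, y), 66 high; origin at the centre of its underside, z up
- tray_in (a point): centre of the inner floor of the narrow open wooden tray, fixed, floor 6 mm above the bench; inside 57 mm along x and 153 mm along y, walls 6 mm thick and 22 mm high above the inner floor. All three vessels fit in one row along y with 15 mm to spare in all
- file: bystander: flat file with wooden handle; leave alone
- spool: bystander: solder spool, 64 mm diameter, 38 high; leave alone
- weight: bystander: small lead weight with knob, 42 mm diameter, 36 high; leave alone
- offcuts: bystander: stack of coloured glass offcuts, 12 mm high; leave alone
- brush_pot: bystander: white pot of brushes, 68 mm diameter, about 190 high over the brushes; leave alone
- nail_dish: bystander: shallow steel dish of nails, 76 mm diameter, 20 high; leave alone

How it is judged:
By the outcome, as a careful person would: the job done as asked, in the order asked, and still so for the second after the job is handed in, with the robot touching nothing.
Of pliers, cutter, knife, paint_jar, slim_jar, tin only 4 to 6 are there at a start; the rules pass over those that are not, and their reading is None.
At some moment in a run one of pliers, cutter, knife may be knocked a few centimetres aside while the robot is not near it.
It also fails if it takes over 210 s, if anything falls off the work surface, if the arm or the gripper's body presses on something with over 40 N, if the wrist force passes 120 N, or if a joint passes its speed limit or range.

### The arm

A 7-joint arm with a two-finger parallel gripper is mounted at the origin on the work surface. World frame = base frame: x ahead of the robot, y to its left, z up, the work surface at z = 0. Lengths are in m, angles in rad, forces in N, time in s.
With the tool pointing down it reaches from about 0.4 to 0.925 m from the base axis. Payload 4.1 kg.
Tool frame: the origin (TCP) lies on the centre line of the jaws, within the pads' length; the fingertips stand 19 mm ahead of it and the grasp point (between the pads) is the TCP (robot.nose_length is the z of the fingertips in the tool frame, in m); z points along the fingers, y is the line along which they close (so a half turn about z gives the same grasp; the last joint's range is limited). The gripper opens to 85 mm and grips with 20 to 120 N. Pads are 22 mm wide; open, the fingers measure 114 mm over their backs; the gripper's body (76 mm by 85 mm) begins 54 mm behind the grasp point. The pads swing forward as they close: fully open they stand 13 mm farther back than shut.
Start: joints at [1.057, 0.398, 0.045, 1.537, -0.019, 1.207, -0.051], TCP at [0.262, -0.595, 0.25] pointing down, gripper open.
Joint ranges: [-2.82, 2.82], [-0.49, 2.23], [-1.37, 1.46], [0, 2.46], [-1.36, 4.5], [0.23, 2], [-2.94, 2.94]. Speed limits (rad/s): [2.57, 2.57, 3.14, 3.14, 3.14, 3.14, 3.14].

### API

Orientations are given as a rotation vector (axis times angle).
In Python, from rig import robot, eyes, job gives the robot as it stands.
- The arm moves only by the shell command python3 -m creep 'ROWS'. ROWS is JSON, a list of rows, each a list of 7 numbers: the shift along the tool's x, y, z in units of 800 mm (1.0 is 800 mm), then the turn, a rotation vector about the tool's x, y, z in units of 0.5 rad (1.0 is 0.5 rad), then the closure, from -1 (fully open) to 1 (shut). In form: [[dx, dy, dz, wx, wy, wz, fingers], ...]. A call has 1 to 5 rows; each row shifts and turns the commanded pose from where the row before left it, along the tool's axes as they then stand; what a row does not reach is not made up. A row lasts 1/10 s, in which the tool goes at most 50 mm and 8.59 degrees, less where a joint would pass 70% of its speed; a pose out of reach is approached as far as the arm can. A call with a number of a shift or a turn outside -1 to 1 is refused whole. A call with a gripper value outside its range is refused whole. The fingers move at their own pace and stop on an object; the grip force is fixed at half the most. Time passes only in rows, so rows that do not move let the fingers close. It gives the time, the measured TCP pose, the force, the opening and the grip force at its end, in the units of the state.
- robot.state(): the state, without advancing time (a new reading comes with each control period).
- eyes.get_image(name): name is "scene" or "top"; returns a dict with "image" (384x512x3 uint8, red, green, blue), "fx", "fy", "cx", "cy" (pixels), "xyz" and "attitude" of the camera in the world. Camera axes: x right, y up, looking along -z (the intrinsics and any distortion apply to the point x, -y, -z); pixel columns grow to the right and rows downward; lengths in m; the calibration is good to about 2 mm. A picture is of the moment at which its call begins. There is no depth.
- job.hand_in(): hands the job in; it is judged then, once.
The state is a dict: "clock": time; "joint_positions": joint angles; "qvel": joint speeds; "effort": joint torques, N m; "tcp_pos": TCP position; "tcp_rot": TCP orientation; "wrist_force": force on the tool from outside, world axes, zero at the start; "torque": the same for the moment, N m; "width": opening from 0.0 (shut) to 1.0 (fully open); "grip_force": force on a finger pad.
Only numpy, scipy, OpenCV 4.12 (cv2) and the standard library are available. Lean on these libraries where they do the work, as an engineer would, in place of code of your own. Each camera call takes 0.05 s, during which the arm holds its last target. There are 200 camera calls.

## Working session

There is one attempt and no reset: what is moved stays moved. The work goes in short steps, Python scripts to look and compute and a shell command to move; the robot and the scene stay as the last step left them, time stands still between calls to the robot, and variables do not carry over. Pictures are saved under pics/ and viewed, at most 14 in all, crops included, and the job is handed in when it is done.

```bash
ls; mkdir -p pics
python3 - <<'E'
from rig import robot, eyes, job
import cv2,numpy as np
for n in("scene","top"):
    d=eyes.get_image(n); print(n,{k:v for k,v in d.items() if k!="image"})
    cv2.imwrite(f"pics/{n}0.png",cv2.resize(d["image"][:,:,::-1],(800,600),interpolation=cv2.INTER_CUBIC))
    cv2.imwrite(f"{n}0_raw.png",d["image"][:,:,::-1])
print(robot.state(),robot.nose_length)
E
```

```text
pics
scene {'fx': 448.79673994796093, 'fy': 448.79673994796093, 'cx': 255.94460426898718, 'cy': 192.95589348124486, 'xyz': array([ 0.90955594, -0.53042828,  1.14137104]), 'attitude': array([0.55621523, 0.17353573, 0.58298981])}
top {'fx': 458.8141332156622, 'fy': 458.8141332156622, 'cx': 253.37957141834923, 'cy': 198.3132433281767, 'xyz': array([0.43001589, 0.00679415, 1.21169007]), 'attitude': array([ 0.06704641, -0.0374457 , -1.54938479])}
{'clock': 0.1, 'joint_positions': array([ 1.05697165,  0.39913486,  0.04503101,  1.53775085, -0.01870449,
        1.20693628, -0.0507073 ]), 'qvel': array([ 0.00110119, -0.00230687, -0.00022026, -0.00434573, -0.00156928,
       -0.00033394, -0.00079614]), 'effort': array([ 4.16501702e-03, -4.76266086e+01,  1.37017239e+00, -2.54949903e+01,
        1.18530117e-02,  5.11536680e-03,  5.44364724e-06]), 'tcp_pos': array([ 0.26177753, -0.59435902,  0.24935775]), 'tcp_rot': array([-3.07252056e+00, -6.46750649e-01,  7.65967895e-04]), 'wrist_force': array([0.25759058, 0.48300125, 0.02413362]), 'torque': array([-0.03161537, -0.00310977, -0.00125527]), 'grip_force': 0.0, 'width': 1.0010369763316662} 0.019
```

View pics/scene0.png

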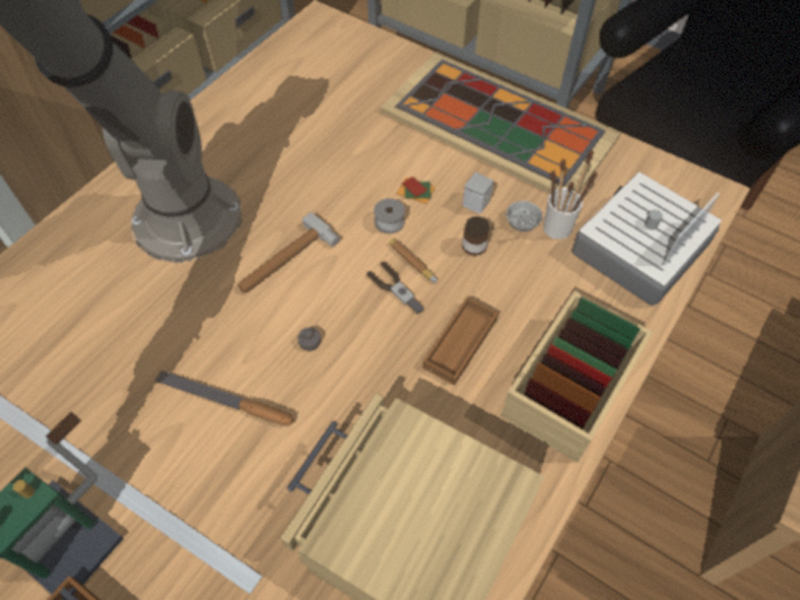

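View pics/top0.png

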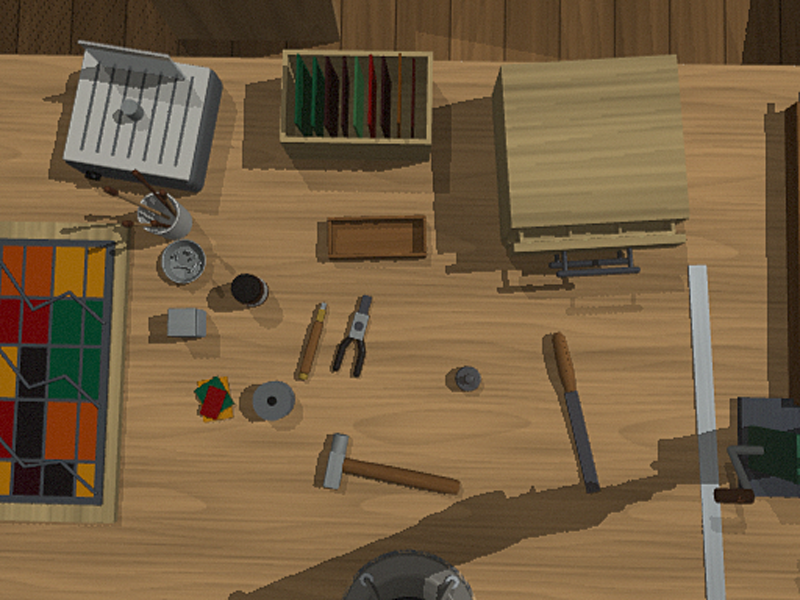

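The pictures show pliers (top view, ~359,326), cutter (~312,340), paint jar (~249,289) and tin (~186,321). There is no knife or slim jar. The tray is at ~(378,238), and the chest is at ~(590,145) with its bar handles at ~(598,262).

```bash
cat > h.py <<'E'
from rig import robot, eyes, job
import cv2,numpy as np
from scipy.spatial.transform import Rotation as R
def cam(d): return dict(K=np.array([[d["fx"],0,d["cx"]],[0,d["fy"],d["cy"]],[0,0,1]]),p=d["xyz"],R=R.from_rotvec(d["attitude"]).as_matrix()@np.diag([1,-1,-1]))
def ray(c,uv):
    uv=np.atleast_2d(uv).astype(float); return (np.c_[uv,np.ones(len(uv))]@np.linalg.inv(c["K"]).T)@c["R"].T
def plane(c,uv,z):
    r=ray(c,uv); return c["p"]+r*((z-c["p"][2])/r[:,2])[:,None]
def proj(c,P):
    q=(np.atleast_2d(P)-c["p"])@c["R"]@c["K"].T; return q[:,:2]/q[:,2:]
S=0.64
def grab(n):
    d=eyes.get_image(n); return cam(d),d["image"][:,:,::-1].copy()
E
python3 - <<'E'
from h import *
np.set_printoptions(precision=4,suppress=True)
T,t=grab("top");C,s=grab("scene")
print("chest",plane(T,S*np.array([(497,71),(676,56),(687,218),(508,229)]),.13))
print("chest scene",plane(C,S*np.array([(391,402),(541,470),(302,545)]),.13))
print("tray",plane(T,S*np.array([(329,217),(425,216),(427,257),(331,261)]),.028))
print("handle top",plane(T,S*np.array([(553,263),(638,270),(552,275),(638,252)]),.096))
print("handle scene",plane(C,S*np.array([(294,488),(340,425)]),.096))
print("pl",plane(T,S*np.array([(359,326),(367,296),(337,374),(358,375)]),.012))
print("cut",plane(T,S*np.array([(323,303),(302,379)]),.012))
print("jar",plane(T,S*np.array([(249,289)]),.072),plane(C,S*np.array([(477,226)]),.072))
print("tin",plane(T,S*np.array([(186,321)]),.066),plane(C,S*np.array([(478,184)]),.066))
a=cv2.resize(t[120:290,90:310],(748,578),interpolation=cv2.INTER_CUBIC)
cv2.imwrite("pics/top1.png",a)
b=cv2.resize(np.vstack([t[130:200,300:450]]),(800,373),interpolation=cv2.INTER_CUBIC)
cv2.imwrite("pics/top2.png",b)
E
```

```text
chest [[ 0.8745 -0.1201  0.13  ]
 [ 0.902  -0.3944  0.13  ]
 [ 0.6503 -0.4098  0.13  ]
 [ 0.6286 -0.1397  0.13  ]]
chest scene [[ 0.6336 -0.1545  0.13  ]
 [ 0.8805 -0.1192  0.13  ]
 [ 0.6553 -0.4046  0.13  ]]
tray [[ 0.6622  0.1452  0.028 ]
 [ 0.6668 -0.0152  0.028 ]
 [ 0.5979 -0.0198  0.028 ]
 [ 0.5882  0.1399  0.028 ]]
handle top [[ 0.5826 -0.2149  0.096 ]
 [ 0.5741 -0.3467  0.096 ]
 [ 0.5637 -0.2135  0.096 ]
 [ 0.6023 -0.3468  0.096 ]]
handle scene [[ 0.584  -0.3415  0.096 ]
 [ 0.58   -0.2206  0.096 ]]
pl [[0.4816 0.0916 0.012 ]
 [0.5323 0.0794 0.012 ]
 [0.4006 0.1264 0.012 ]
 [0.3997 0.0913 0.012 ]]
cut [[0.519  0.1532 0.012 ]
 [0.391  0.1847 0.012 ]]
jar [[0.5347 0.2653 0.072 ]] [[0.5428 0.2693 0.072 ]]
tin [[0.4816 0.3666 0.066 ]] [[0.4857 0.3695 0.066 ]]
```

View pics/top1.png

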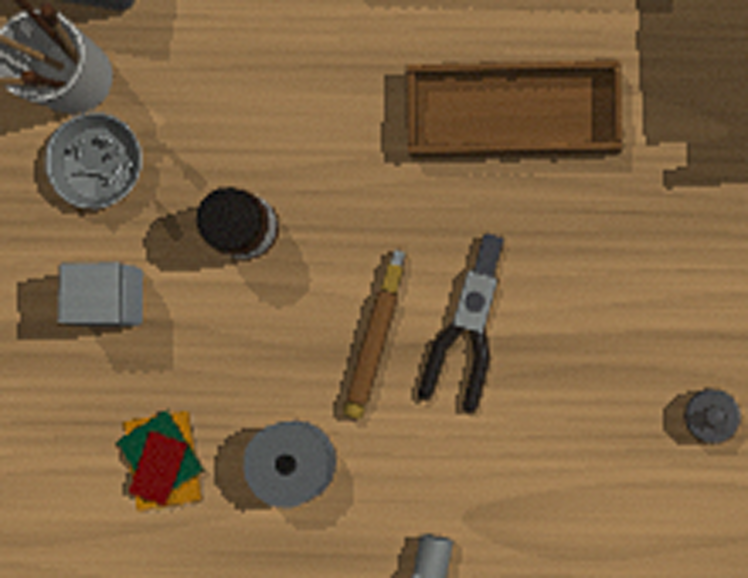

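View pics/top2.png

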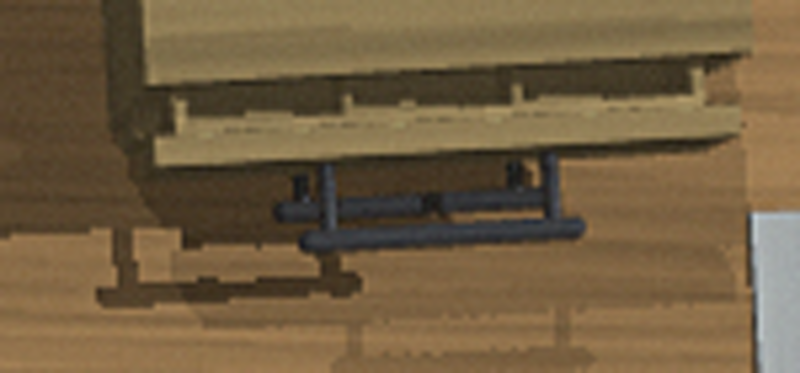

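The close-ups sharpen the pixels. In top1 the pliers' pivot is at (476,301) with the jaw tip at (491,237), and the cutter runs from (399,254) to (350,411). The jar lid is at (233,222), the tin top spans 60–121 × 263–325, and the tray rim spans 409–621 × 60–155. In top2 the upper bar runs (312,241)–(575,228), and the drawer already stands slightly open.

```bash
cat >> h.py <<'E'
def psi_now(st):
    x=R.from_rotvec(st["tcp_rot"]).as_matrix()[:,0]; return np.degrees(np.arctan2(x[1],x[0]))
def go(*targets,step=.045):
    """print rows (units) through targets (x,y,z,psi_deg) from the present pose"""
    st=robot.state(); p=st["tcp_pos"].copy(); a=psi_now(st); M0=R.from_rotvec(st["tcp_rot"]).as_matrix()
    for (x,y,z,ps) in targets:
        q=np.array([x,y,z]); da=(ps-a+180)%360-180
        n=max(1,int(np.ceil(max(np.linalg.norm(q-p)/step,abs(da)/8)))); rows=[]
        for k in range(n):
            b=np.radians(a+da*k/n); M=np.array([[np.cos(b),np.sin(b),0],[np.sin(b),-np.cos(b),0],[0,0,-1]])
            rows.append(np.r_[M.T@((q-p)/n)/.8,0,0,-np.radians(da/n)/.5].round(4).tolist())
        print("->",(x,y,z,ps),n,"rows"); [print("  ",r) for r in rows]
        p=q;a=a+da
def st():
    s=robot.state(); print("t",round(s["clock"],2),"tcp",s["tcp_pos"].round(4),"psi",round(psi_now(s),1),"F",s["wrist_force"].round(1),"w",round(s["width"],3),"g",round(s["grip_force"],1),"q",s["joint_positions"].round(2))
E
python3 - <<'E'
from h import *
np.set_printoptions(precision=4,suppress=True)
T,t=grab("top");C,s=grab("scene")
o=np.array([90,120]);f=lambda p:np.array(p)/3.4+o
g=lambda p:np.array(p)/(800/150)+np.array([300,130])
print("bar",plane(T,g([(312,241),(575,228)]),.0985))
print("front top edge z .12",plane(T,g([(157,140),(740,110)]),.12))
print("pliers",plane(T,f([(476,301),(491,237),(425,397),(469,408)]),.012))
print("cutter",plane(T,f([(399,254),(350,411)]),.012))
print("jar",plane(T,f([(233,222)]),.072))
print("tin",plane(T,f([(60,263),(121,263),(121,325),(60,325)]),.066))
tr=plane(T,f([(409,67),(621,60),(620,150),(412,155)]),.028);print("tray",tr,tr.mean(0))
hsv=cv2.cvtColor(t,cv2.COLOR_BGR2HSV)
for n,p in dict(shaft=(375,340),butt=(352,410),ferr=(393,275),bench=(300,220),bench2=(430,200),shadow=(390,350),block=(470,315),jaw=(490,250),hand=(437,365)).items():
    u,v=f(p).round().astype(int); print(n,hsv[v,u],t[v,u])
st()
# triangulate bar ends and chest front-top corners
def tri(a,b):
    r1=ray(T,a)[0];r2=ray(C,b)[0];A=np.c_[r1,-r2];k=np.linalg.lstsq(A,C["p"]-T["p"],rcond=None)[0]
    P=T["p"]+k[0]*r1;Q=C["p"]+k[1]*r2;return (P+Q)/2,np.linalg.norm(P-Q)
cv2.imwrite("pics/scene1.png",cv2.resize(s[230:360,170:320],(690,598),interpolation=cv2.INTER_CUBIC))
E
```

```text
bar [[ 0.5656 -0.2256  0.0985]
 [ 0.5739 -0.3447  0.0985]]
front top edge z .12 [[ 0.6072 -0.1516  0.12  ]
 [ 0.6256 -0.4113  0.12  ]]
pliers [[0.4819 0.091  0.012 ]
 [0.5316 0.0806 0.012 ]
 [0.4073 0.1284 0.012 ]
 [0.3997 0.0943 0.012 ]]
cutter [[0.517  0.1515 0.012 ]
 [0.3954 0.1858 0.012 ]]
jar [[0.5338 0.2674 0.072 ]]
tin [[0.5014 0.3963 0.066 ]
 [0.5023 0.3509 0.066 ]
 [0.4564 0.349  0.066 ]
 [0.4555 0.3943 0.066 ]]
tray [[ 0.6601  0.1459  0.028 ]
 [ 0.6684 -0.0168  0.028 ]
 [ 0.5989 -0.0174  0.028 ]
 [ 0.592   0.1417  0.028 ]] [0.6298 0.0633 0.028 ]
shaft [ 15 153 108] [ 43  75 108]
butt [ 22 171 140] [ 46 116 140]
ferr [ 22 174 135] [ 43 109 135]
bench [ 17 119 143] [ 76 113 143]
bench2 [ 17 127 145] [ 73 113 145]
shadow [ 17 124 132] [ 68 105 132]
block [ 45   8 124] [120 124 122]
jaw [135  15  67] [67 63 65]
hand [ 14 121  40] [21 30 40]
t 0.3 tcp [ 0.2619 -0.5947  0.25  ] psi 23.8 F [ 0.1 -0.3 -0.4] w 1.004 g 0.0 q [ 1.06  0.4   0.05  1.54 -0.02  1.21 -0.05]
```

View pics/scene1.png

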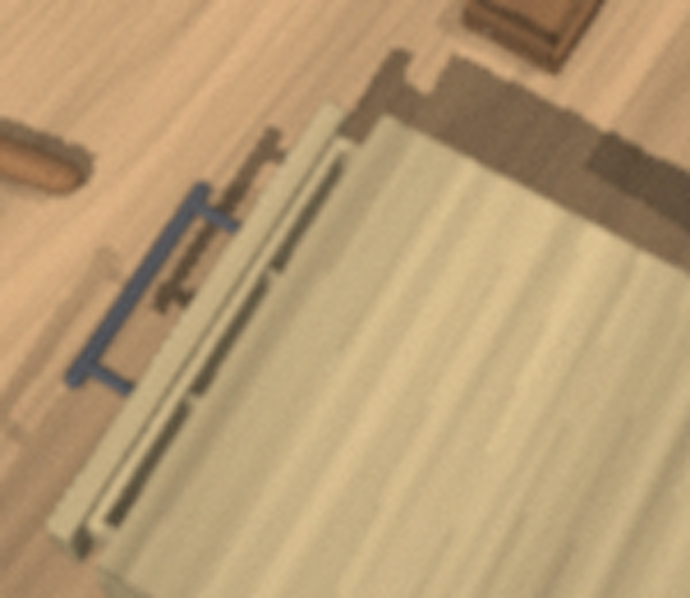

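The scene close-up shows the top bar from (72,380) to (203,187), with the drawer partly open ahead of the chest top. I'll triangulate the bar and work out the approach.

```bash
cat >> h.py <<'E'
def tri(T,C,a,b):
    r1=ray(T,a)[0];r2=ray(C,b)[0];k=np.linalg.lstsq(np.c_[r1,-r2],C["p"]-T["p"],rcond=None)[0]
    P=T["p"]+k[0]*r1;Q=C["p"]+k[1]*r2;return ((P+Q)/2).round(4),round(np.linalg.norm(P-Q),4)
E
python3 - <<'E'
from h import *
T,t=grab("top");C,s=grab("scene")
g=lambda p:np.array(p)/(800/150)+np.array([300,130]);e=lambda p:np.array(p)/4.6+np.array([170,230])
print(tri(T,C,g((312,241)),e((203,187))),tri(T,C,g((575,228)),e((72,380))))
print("front edge corners",tri(T,C,g((157,140)),e((332,105))),tri(T,C,g((740,110)),e((55,525))))
print("chest corners",tri(T,C,g((147,83)),e((388,117))))
go((.42,-.42,.25,60),(.571,-.285,.2,94.5),(.571,-.285,.12,94.5),(.571,-.285,.1,94.5))
E
```

```text
(array([ 0.5682, -0.2243,  0.0953]), np.float64(0.0059)) (array([ 0.5763, -0.3457,  0.0907]), np.float64(0.0041))
front edge corners (array([ 0.6073, -0.1518,  0.1192]), np.float64(0.0003)) (array([ 0.6257, -0.4102,  0.1217]), np.float64(0.0011))
chest corners (array([ 0.6349, -0.1443,  0.1231]), np.float64(0.0065))
-> (0.42, -0.42, 0.25, 60) 6 rows
   [0.0448, -0.0201, 0.0, 0.0, 0.0, -0.2108]
   [0.0467, -0.0152, 0.0, 0.0, 0.0, -0.2108]
   [0.048, -0.0102, 0.0, 0.0, 0.0, -0.2108]
   [0.0488, -0.0051, 0.0, 0.0, 0.0, -0.2108]
   [0.0491, 0.0, 0.0, 0.0, 0.0, -0.2108]
   [0.0488, 0.0052, 0.0, 0.0, 0.0, -0.2108]
-> (0.571, -0.285, 0.2, 94.5) 5 rows
   [0.0481, 0.0158, 0.0125, 0.0, 0.0, -0.2409]
   [0.0459, 0.0215, 0.0125, 0.0, 0.0, -0.2409]
   [0.0429, 0.0268, 0.0125, 0.0, 0.0, -0.2409]
   [0.0394, 0.0318, 0.0125, 0.0, 0.0, -0.2409]
   [0.0353, 0.0363, 0.0125, 0.0, 0.0, -0.2409]
-> (0.571, -0.285, 0.12, 94.5) 2 rows
   [0.0, 0.0, 0.05, 0.0, 0.0, -0.0]
   [0.0, 0.0, 0.05, 0.0, 0.0, -0.0]
-> (0.571, -0.285, 0.1, 94.5) 1 rows
   [0.0, 0.0, 0.025, 0.0, 0.0, -0.0]
```

```bash
python3 -m creep '[[0.045,-0.02,0,0,0,-0.21,0.3],[0.047,-0.015,0,0,0,-0.21,0.3],[0.048,-0.01,0,0,0,-0.21,0.3],[0.049,-0.005,0,0,0,-0.21,0.3],[0.049,0,0,0,0,-0.21,0.3]]'
python3 -m creep '[[0.049,0.005,0,0,0,-0.21,0.3],[0.048,0.016,0.012,0,0,-0.24,0.3],[0.046,0.0215,0.012,0,0,-0.24,0.3],[0.043,0.027,0.012,0,0,-0.24,0.3],[0.039,0.032,0.012,0,0,-0.24,0.3]]'
python3 -m creep '[[0.035,0.036,0.012,0,0,-0.24,0.3],[0,0,0,0,0,0,0.3],[0,0,0,0,0,0,0.3]]'
python3 -c "
from h import *
st();go((.571,-.285,.13,94.5),(.571,-.285,.1,94.5))"
```

```text
clock: 0.9
tcp_pos: [0.3954, -0.4483, 0.2505]
tcp_rot: [2.798, 1.428, 0.0]
wrist_force: [0.3, 0.0, -0.2]
width: 0.351
grip_force: 0.0
clock: 1.4
tcp_pos: [0.5434, -0.3119, 0.2118]
tcp_rot: [2.266, 2.175, 0.0]
wrist_force: [1.2, -0.5, -0.2]
width: 0.353
grip_force: 0.0
clock: 1.7
tcp_pos: [0.5729, -0.2851, 0.2018]
tcp_rot: [-2.135, -2.304, 0.0]
wrist_force: [-0.7, -0.4, -0.2]
width: 0.347
grip_force: 0.0
t 1.7 tcp [ 0.5729 -0.2851  0.2018] psi 94.4 F [-0.7 -0.4 -0.2] w 0.347 g 0.0 q [ 0.64  0.43 -0.33  1.61  0.15  1.12  0.35]
-> (0.571, -0.285, 0.13, 94.5) 2 rows
   [0.0002, -0.0012, 0.0449, 0.0, 0.0, -0.0024]
   [0.0002, -0.0012, 0.0449, 0.0, 0.0, -0.0024]
-> (0.571, -0.285, 0.1, 94.5) 1 rows
   [0.0, 0.0, 0.0375, 0.0, 0.0, -0.0]
```

```bash
python3 -m creep '[[0,-0.001,0.045,0,0,0,0.3],[0,-0.001,0.045,0,0,0,0.3],[0,0,0.035,0,0,0,0.3],[0,0,0.003,0,0,0,0.3]]'
python3 -m creep '[[0,0,0,0,0,0,1],[0,0,0,0,0,0,1],[0,0,0,0,0,0,1],[0,0,0,0,0,0,1],[0,0,0,0,0,0,1]]'
python3 -m creep '[[0,-0.02,0,0,0,0,1],[0,-0.03,0,0,0,0,1],[0,-0.03,0,0,0,0,1],[0,-0.03,0,0,0,0,1],[0,-0.03,0,0,0,0,1]]'
python3 -m creep '[[0,-0.015,0,0,0,0,1],[0,-0.01,0,0,0,0,1],[0,-0.005,0,0,0,0,1],[0,-0.005,0,0,0,0,1],[0,0,0,0,0,0,1]]'
```

```text
clock: 2.1
tcp_pos: [0.5666, -0.2875, 0.0962]
tcp_rot: [-2.137, -2.294, 0.006]
wrist_force: [-0.8, -0.6, 0.7]
width: 0.349
grip_force: 0.0
clock: 2.6
tcp_pos: [0.5714, -0.2878, 0.1014]
tcp_rot: [2.136, 2.299, -0.001]
wrist_force: [0.1, -1.9, 1.6]
width: 0.102
grip_force: 59.1
clock: 3.1
tcp_pos: [0.4602, -0.2962, 0.1013]
tcp_rot: [2.134, 2.298, 0.001]
wrist_force: [2.9, -3.9, -0.8]
width: 0.099
grip_force: 60.5
clock: 3.6
tcp_pos: [0.4326, -0.2983, 0.1013]
tcp_rot: [2.135, 2.299, -0.0]
wrist_force: [-0.1, -4.9, 7.3]
width: 0.102
grip_force: 61.5
```

```bash
python3 -m creep '[[0,-0.01,0,0,0,0,1],[0,-0.01,0,0,0,0,1],[0,-0.005,0,0,0,0,1],[0,-0.003,0,0,0,0,1],[0,0,0,0,0,0,1]]'
python3 -m creep '[[0,-0.003,0,0,0,0,1],[0,-0.003,0,0,0,0,1],[0,0,0,0,0,0,1]]'
```

```text
clock: 4.1
tcp_pos: [0.4107, -0.2999, 0.1013]
tcp_rot: [2.134, 2.299, 0.0]
wrist_force: [0.6, -5.0, 7.2]
width: 0.101
grip_force: 61.4
clock: 4.4
tcp_pos: [0.4062, -0.3002, 0.1013]
tcp_rot: [2.134, 2.299, 0.001]
wrist_force: [0.9, -5.5, 5.8]
width: 0.099
grip_force: 61.4
```

```bash
python3 -m creep '[[0,-0.004,0,0,0,0,1],[0,-0.004,0,0,0,0,1],[0,0,0,0,0,0,1]]'
python3 -m creep '[[0,-0.004,0,0,0,0,1],[0,-0.002,0,0,0,0,1],[0,0,0,0,0,0,1]]'
```

```text
clock: 4.7
tcp_pos: [0.4047, -0.3003, 0.1013]
tcp_rot: [2.126, 2.295, 0.01]
wrist_force: [10.7, -5.3, -4.9]
width: 0.101
grip_force: 60.2
clock: 5.0
tcp_pos: [0.4045, -0.3003, 0.1014]
tcp_rot: [2.119, 2.291, 0.018]
wrist_force: [20.9, -6.4, -14.6]
width: 0.103
grip_force: 59.3
```

```bash
python3 -m creep '[[0,0.005,0,0,0,0,1],[0,0.005,0,0,0,0,1],[0,0.003,0,0,0,0,0.3],[0,0,0,0,0,0,0.3],[0,0,0,0,0,0,0.3]]'
python3 -m creep '[[0,0,-0.04,0,0,0,0.3],[0,0,-0.05,0,0,0,0.3],[0,0,-0.05,0,0,0,0.3],[0,0,-0.03,0,0,0,0.3],[0,0,0,0,0,0,0.3]]'
cat >> h.py <<'E'
def tools(T,t,box=(110,300,150,330)):
    """pliers and cutter in the top view: colour masks -> minAreaRect, mapped to the bench"""
    x0,x1,y0,y1=box; h=cv2.cvtColor(t,cv2.COLOR_BGR2HSV); out={}
    H,Sx,V=[h[...,i].astype(int) for i in range(3)]
    for n,m in dict(pliers=(Sx<60)|(V<60),cutter=(Sx>140)&(V>75)).items():
        k=np.zeros_like(m); k[y0:y1,x0:x1]=m[y0:y1,x0:x1]
        nl,l,s,c=cv2.connectedComponentsWithStats(cv2.morphologyEx(k.astype(np.uint8),cv2.MORPH_CLOSE,np.ones((3,3))),connectivity=8)
        for i in range(1,nl):
            if s[i,4]<60: continue
            v,u=np.where(l==i); P=plane(T,np.c_[u,v],.010)[:,:2]; mu=P.mean(0)
            w=np.linalg.svd(P-mu,full_matrices=False)[2][0]; w=w*np.sign(w[0]); q=(P-mu)@w; r=(P-mu)@[-w[1],w[0]]
            print(n,"area",s[i,4],"centroid px",c[i].round(1),"xy",mu.round(4),"heading",np.degrees(np.arctan2(w[1],w[0])).round(1),"ends",(mu+w*q.min()).round(4),(mu+w*q.max()).round(4),"L,W mm",((q.max()-q.min())*1e3).round(),((r.max()-r.min())*1e3).round())
E
python3 - <<'E'
from h import *
st();T,t=grab("top"); tools(T,t)
cv2.imwrite("pics/top3.png",cv2.resize(t[60:330,80:440],(800,600),interpolation=cv2.INTER_CUBIC))
E
```

```text
clock: 5.5
tcp_pos: [0.4027, -0.2973, 0.0991]
tcp_rot: [-2.134, -2.301, -0.0]
wrist_force: [-0.5, -0.2, 0.2]
width: 0.346
grip_force: 0.0
clock: 6.0
tcp_pos: [0.405, -0.2993, 0.2394]
tcp_rot: [2.133, 2.298, 0.001]
wrist_force: [-0.2, -0.6, -0.9]
width: 0.346
grip_force: 0.0
t 6.0 tcp [ 0.405  -0.2993  0.2394] psi 94.3 F [-0.2 -0.6 -0.9] w 0.346 g 0.0 q [ 0.86  0.15 -0.34  1.89  0.06  1.1   0.57]
pliers area 562 centroid px [118.9 166. ] xy [0.5889 0.3888] heading 9.2 ends [0.5488 0.3823] [0.6341 0.3961] L,W mm 86.0 60.0
pliers area 109 centroid px [241.  164.8] xy [0.5981 0.0649] heading -87.6 ends [0.5947 0.1442] [ 0.6014 -0.0142] L,W mm 158.0 5.0
pliers area 375 centroid px [159.1 185.2] xy [0.5397 0.28  ] heading 69.2 ends [0.5283 0.25  ] [0.551  0.3096] L,W mm 64.0 50.0
pliers area 432 centroid px [227.4 214.9] xy [0.4652 0.0975] heading -14.4 ends [0.4038 0.1133] [0.5338 0.0799] L,W mm 134.0 46.0
pliers area 409 centroid px [120.3 206.2] xy [0.4822 0.3807] heading 80.7 ends [0.477  0.3492] [0.4873 0.4121] L,W mm 64.0 53.0
pliers area 110 centroid px [295.9 242. ] xy [ 0.3982 -0.
[... 152 characters left out ...]
nds [0.3457 0.2667] [0.3646 0.199 ] L,W mm 70.0 64.0
pliers area 361 centroid px [214.7 295. ] xy [0.2568 0.1253] heading -9.8 ends [0.213  0.1329] [0.3022 0.1175] L,W mm 90.0 38.0
cutter area 819 centroid px [237.9 156.8] xy [0.6193 0.0737] heading -89.0 ends [0.6179 0.1502] [ 0.6208 -0.0165] L,W mm 167.0 37.0
cutter area 263 centroid px [199.4 220.7] xy [0.4485 0.1706] heading -14.8 ends [0.3916 0.1857] [0.5083 0.1548] L,W mm 121.0 17.0
cutter area 466 centroid px [137.7 256.2] xy [0.3522 0.3296] heading 2.3 ends [0.3168 0.3282] [0.3917 0.3312] L,W mm 75.0 60.0
cutter area 663 centroid px [257.6 304.3] xy [0.2357 0.0137] heading 79.9 ends [ 0.2192 -0.0792] [0.2533 0.1132] L,W mm 195.0 28.0
```

View pics/top3.png

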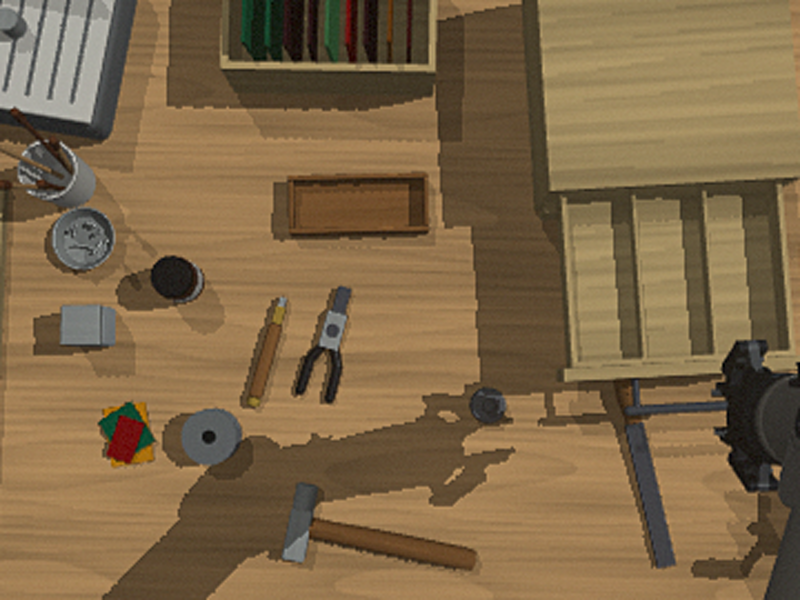

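Run:
```python
from h import *
T,t=grab("top")
f=lambda p:np.array(p)/2.2222+np.array([80,60])
print("divider tops",plane(T,f([(633,195),(640,355),(705,192),(713,350)]),.100).round(4))
print("side tops L,R",plane(T,f([(563,195),(570,368),(778,187),(788,353)]),.111).round(4))
print("front top",plane(T,f([(565,374),(795,360)]),.12).round(4))
go((.481,.092,.2,166.5),(.481,.092,.06,166.5),(.481,.092,.023,166.5))
```

```text
divider tops [[ 0.633  -0.2403  0.1   ]
 [ 0.4579 -0.2488  0.1   ]
 [ 0.6377 -0.3188  0.1   ]
 [ 0.4649 -0.3275  0.1   ]]
side tops L,R [[ 0.6296 -0.1621  0.111 ]
 [ 0.4421 -0.1714  0.111 ]
 [ 0.6425 -0.3942  0.111 ]
 [ 0.463  -0.404   0.111 ]]
front top [[ 0.4355 -0.1647  0.12  ]
 [ 0.4555 -0.408   0.12  ]]
-> (0.481, 0.092, 0.2, 166.5) 10 rows
   [0.0479, 0.0134, 0.0044, 0.0, 0.0, -0.2522]
   [0.0459, 0.0193, 0.0044, 0.0, 0.0, -0.2522]
   [0.0431, 0.0249, 0.0044, 0.0, 0.0, -0.2522]
   [0.0396, 0.0301, 0.0044, 0.0, 0.0, -0.2522]
   [0.0355, 0.0349, 0.0044, 0.0, 0.0, -0.2522]
   [0.0308, 0.039, 0.0044, 0.0, 0.0, -0.2522]
   [0.0257, 0.0426, 0.0044, 0.0, 0.0, -0.2522]
   [0.0201, 0.0455, 0.0044, 0.0, 0.0, -0.2522]
   [0.0142, 0.0477, 0.0044, 0.0, 0.0, -0.2522]
   [0.0081, 0.0491, 0.0044, 0.0, 0.0, -0.2522]
-> (0.481, 0.092, 0.06, 166.5) 4 rows
   [0.0, 0.0, 0.0438, 0.0, 0.0, -0.0]
   [0.0, 0.0, 0.0438, 0.0, 0.0, -0.0]
   [0.0, 0.0, 0.0438, 0.0, 0.0, -0.0]
   [0.0, 0.0, 0.0438, 0.0, 0.0, -0.0]
-> (0.481, 0.092, 0.023, 166.5) 1 rows
   [0.0, 0.0, 0.0462, 0.0, 0.0, -0.0]
```

```bash
python3 -m creep '[[0.048,0.0135,0.004,0,0,-0.25,-0.2],[0.046,0.0195,0.004,0,0,-0.25,-0.2],[0.043,0.025,0.004,0,0,-0.25,-0.2],[0.0395,0.03,0.004,0,0,-0.25,-0.2],[0.0355,0.035,0.004,0,0,-0.25,-0.2]]'
python3 -m creep '[[0.031,0.039,0.004,0,0,-0.25,-0.2],[0.0255,0.0425,0.004,0,0,-0.25,-0.2],[0.02,0.0455,0.004,0,0,-0.25,-0.2],[0.014,0.0475,0.004,0,0,-0.25,-0.2],[0.008,0.049,0.004,0,0,-0.25,-0.2]]'
python3 -m creep '[[0,0,0.03,0,0,0,-0.2],[0,0,0.03,0,0,0,-0.2],[0,0,0,0,0,0,-0.2]]'
python3 - <<'E'
from h import *
st();T,t=grab("top");tools(T,t,(180,300,175,265))
go((.481,.092,.06,166.5),(.481,.092,.023,166.5))
E
```

```text
clock: 6.6
tcp_pos: [0.4417, -0.1018, 0.2179]
tcp_rot: [-1.317, -2.848, 0.001]
wrist_force: [1.4, -0.0, -0.4]
width: 0.601
grip_force: 0.0
clock: 7.1
tcp_pos: [0.4824, 0.0919, 0.2019]
tcp_rot: [-0.378, -3.115, 0.001]
wrist_force: [0.9, -0.1, 0.4]
width: 0.6
grip_force: 0.0
clock: 7.4
tcp_pos: [0.4798, 0.0901, 0.1515]
tcp_rot: [-0.383, -3.108, 0.003]
wrist_force: [-0.2, -1.1, 0.3]
width: 0.605
grip_force: 0.0
t 7.4 tcp [0.4798 0.0901 0.1515] psi 166.0 F [-0.2 -1.1  0.3] w 0.605 g 0.0 q [ 0.37  0.29 -0.75  2.    0.24  0.95  0.83]
pliers area 5366 centroid px [222.7 220.5] xy [0.4505 0.1096] heading 35.1 ends [0.3147 0.0144] [0.5691 0.1929] L,W mm 311.0 172.0
pliers area 109 centroid px [295.8 241.9] xy [ 0.3986 -0.0826] heading 1.0 ends [ 0.3801 -0.0829] [ 0.4191 -0.0822] L,W mm 39.0 21.0
pliers area 143 centroid px [183.2 254.9] xy [0.3583 0.2104] heading 5.0 ends [0.3347 0.2083] [0.3871 0.2129] L,W mm 53.0 22.0
-> (0.481, 0.092, 0.06, 166.5) 3 rows
   [0.0003, 0.0007, 0.0389, 0.0, 0.0, -0.0068]
   [0.0003, 0.0007, 0.0389, 0.0, 0.0, -0.0068]
   [0.0003, 0.0007, 0.0389, 0.0, 0.0, -0.0068]
-> (0.481, 0.092, 0.023, 166.5) 1 rows
   [0.0, 0.0, 0.0462, 0.0, 0.0, -0.0]
```

```bash
python3 -m creep '[[0,0.0007,0.04,0,0,0,-0.2],[0,0.0007,0.04,0,0,0,-0.2],[0,0.0007,0.04,0,0,0,-0.2],[0,0,0.025,0,0,0,-0.2],[0,0,0.0165,0,0,0,-0.2]]'
python3 -m creep '[[0,0,0,0,0,0,-0.2],[0,0,0,0,0,0,1],[0,0,0,0,0,0,1],[0,0,0,0,0,0,1],[0,0,0,0,0,0,1]]'
python3 -m creep '[[0,0,-0.03,0,0,0,1],[0,0,-0.05,0,0,0,1],[0,0,-0.05,0,0,0,1],[0,0,-0.05,0,0,0,1],[0,0,-0.04,0,0,0,1]]'
python3 - <<'E'
from h import *
st()
go((.540,-.207,.19,183.8),(.540,-.207,.11,183.8))
C,s=grab("scene");cv2.imwrite("pics/sc4.png",cv2.resize(s[100:290,170:400],(726,600)))
E
```

```text
clock: 7.95
tcp_pos: [0.484, 0.0918, 0.0257]
tcp_rot: [-0.388, -3.116, 0.001]
wrist_force: [-0.7, 0.0, 0.8]
width: 0.605
grip_force: 0.0
clock: 8.45
tcp_pos: [0.4857, 0.0926, 0.0283]
tcp_rot: [0.386, 3.115, 0.0]
wrist_force: [-2.3, 0.3, 6.8]
width: 0.257
grip_force: 58.9
clock: 8.95
tcp_pos: [0.4847, 0.0926, 0.2055]
tcp_rot: [0.386, 3.115, 0.0]
wrist_force: [0.2, 0.1, -1.2]
width: 0.251
grip_force: 59.4
t 8.95 tcp [0.4847 0.0926 0.2055] psi 165.9 F [ 0.2  0.1 -1.2] w 0.251 g 59.4 q [ 0.41  0.22 -0.78  1.94  0.18  1.05  0.88]
-> (0.54, -0.207, 0.19, 183.8) 7 rows
   [-0.0226, -0.0495, 0.0028, 0.0, 0.0, -0.0894]
   [-0.0204, -0.0504, 0.0028, 0.0, 0.0, -0.0894]
   [-0.0181, -0.0513, 0.0028, 0.0, 0.0, -0.0894]
   [-0.0158, -0.052, 0.0028, 0.0, 0.0, -0.0894]
   [-0.0135, -0.0527, 0.0028, 0.0, 0.0, -0.0894]
   [-0.0111, -0.0532, 0.0028, 0.0, 0.0, -0.0894]
   [-0.0087, -0.0537, 0.0028, 0.0, 0.0, -0.0894]
-> (0.54, -0.207, 0.11, 183.8) 2 rows
   [0.0, 0.0, 0.05, 0.0, 0.0, -0.0]
   [0.0, 0.0, 0.05, 0.0, 0.0, -0.0]
```

View pics/sc4.png

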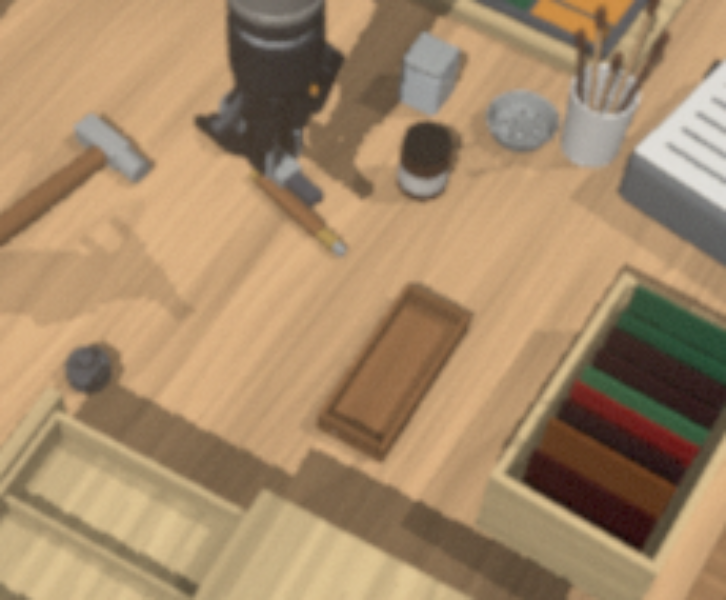

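The picture shows the pliers held clear of the bench, with the cutter still at ~(295,212). I'll carry them to the left bay.

```bash
python3 -m creep '[[-0.0225,-0.0495,0.003,0,0,-0.09,1],[-0.0205,-0.0505,0.003,0,0,-0.09,1],[-0.018,-0.0515,0.003,0,0,-0.09,1],[-0.016,-0.052,0.003,0,0,-0.09,1],[-0.0135,-0.0525,0.003,0,0,-0.09,1]]'
python3 -m creep '[[-0.011,-0.053,0.003,0,0,-0.09,1],[-0.0085,-0.0535,0.003,0,0,-0.09,1],[0,0,0,0,0,0,1],[0,0,0,0,0,0,1],[0,0,0,0,0,0,1]]'
python3 - <<'E'
from h import *
st()
go((.540,-.207,.118,183.8))
E
```

```text
clock: 9.5
tcp_pos: [0.5239, -0.1236, 0.1909]
tcp_rot: [0.031, 3.141, -0.001]
wrist_force: [0.8, -0.6, -1.5]
width: 0.251
grip_force: 59.4
clock: 10.0
tcp_pos: [0.5396, -0.2055, 0.186]
tcp_rot: [-0.109, 3.14, 0.001]
wrist_force: [0.6, 0.6, -0.7]
width: 0.248
grip_force: 59.5
t 10.0 tcp [ 0.5396 -0.2055  0.186 ] psi -176.0 F [ 0.6  0.6 -0.7] w 0.248 g 59.5 q [ 0.81  0.39 -0.66  1.77  0.27  1.07  1.7 ]
-> (0.54, -0.207, 0.118, 183.8) 2 rows
   [-0.0002, -0.0009, 0.0425, 0.0, 0.0, 0.0033]
   [-0.0002, -0.0009, 0.0425, 0.0, 0.0, 0.0033]
```

```bash
python3 -m creep '[[0,-0.001,0.04,0,0,0,1],[0,-0.001,0.035,0,0,0,1],[0,0,0.01,0,0,0,1],[0,0,0.005,0,0,0,1],[0,0,0,0,0,0,1]]'
python3 -m creep '[[0,0,0.004,0,0,0,1],[0,0,0,0,0,0,1]]'
python3 -m creep '[[0,0,0.003,0,0,0,1],[0,0,0,0,0,0,1]]'
```

```text
clock: 10.5
tcp_pos: [0.54, -0.2076, 0.1145]
tcp_rot: [-0.109, 3.14, 0.0]
wrist_force: [-0.5, 0.2, -1.7]
width: 0.253
grip_force: 59.5
clock: 10.7
tcp_pos: [0.54, -0.2086, 0.1113]
tcp_rot: [-0.107, 3.139, -0.001]
wrist_force: [1.1, 0.2, -0.8]
width: 0.255
grip_force: 59.5
clock: 10.9
tcp_pos: [0.54, -0.2087, 0.1085]
tcp_rot: [-0.107, 3.139, -0.001]
wrist_force: [0.1, 0.9, -0.9]
width: 0.246
grip_force: 59.5
```

```bash
python3 -m creep '[[0,0,0.002,0,0,0,1],[0,0,0,0,0,0,1]]'
python3 -m creep '[[0,0,0.002,0,0,0,1],[0,0,0,0,0,0,1]]'
python3 -m creep '[[0,0,0.001,0,0,0,1],[0,0,0,0,0,0,1]]'
```

```text
clock: 11.1
tcp_pos: [0.54, -0.2086, 0.1067]
tcp_rot: [-0.107, 3.139, -0.0]
wrist_force: [0.9, 0.4, -0.5]
width: 0.251
grip_force: 59.5
clock: 11.3
tcp_pos: [0.54, -0.2085, 0.105]
tcp_rot: [-0.107, 3.139, -0.0]
wrist_force: [0.9, -0.2, -0.7]
width: 0.247
grip_force: 59.5
clock: 11.5
tcp_pos: [0.54, -0.2085, 0.1044]
tcp_rot: [-0.107, 3.139, -0.0]
wrist_force: [1.2, -0.5, -0.3]
width: 0.255
grip_force: 59.6
```

```bash
python3 -m creep '[[0,0,0.002,0,0,0,1],[0,0,0,0,0,0,1]]'
python3 -m creep '[[0,0,0.002,0,0,0,1],[0,0,0,0,0,0,1]]'
python3 -m creep '[[0,0,0.002,0,0,0,1],[0,0,0,0,0,0,1]]'
```

```text
clock: 11.7
tcp_pos: [0.5401, -0.2085, 0.1033]
tcp_rot: [-0.107, 3.139, -0.001]
wrist_force: [0.9, 0.6, 3.5]
width: 0.251
grip_force: 60.0
clock: 11.9
tcp_pos: [0.5416, -0.2084, 0.1033]
tcp_rot: [-0.107, 3.136, -0.002]
wrist_force: [0.2, 1.4, 9.7]
width: 0.253
grip_force: 60.8
clock: 12.1
tcp_pos: [0.5432, -0.2083, 0.1032]
tcp_rot: [-0.107, 3.133, -0.003]
wrist_force: [-0.6, 1.4, 16.5]
width: 0.252
grip_force: 61.5
```

```bash
python3 -m creep '[[0,0,-0.004,0,0,0,1],[0,0,0,0,0,0,0.16],[0,0,0,0,0,0,0.16],[0,0,-0.01,0,0,0,0.16],[0,0,-0.03,0,0,0,0.16]]'
python3 -m creep '[[0,0,-0.05,0,0,0,0.16],[0,0,-0.05,0,0,0,0.16],[0.05,0,0,0,0,0,0.16],[0.05,0.03,0,0,0,0,0.16],[0,0.06,0,0,0,0,0.16]]'
python3 -m creep '[[0,0.06,0,0,0,0,0.16],[0,0.06,0,0,0,0,0.16],[0,0,0,0,0,0,0.16]]'
python3 - <<'E'
from h import *
st();T,t=grab("top");tools(T,t,(180,300,175,265))
cv2.imwrite("pics/top5.png",cv2.resize(t[60:330,80:440],(800,600),interpolation=cv2.INTER_CUBIC))
E
```

```text
clock: 12.6
tcp_pos: [0.5373, -0.2082, 0.1327]
tcp_rot: [0.107, -3.134, -0.004]
wrist_force: [0.1, -0.3, 0.1]
width: 0.421
grip_force: 0.0
clock: 13.1
tcp_pos: [0.4497, -0.1467, 0.2139]
tcp_rot: [0.088, -3.135, 0.005]
wrist_force: [1.1, 1.0, 0.5]
width: 0.417
grip_force: 0.0
clock: 13.4
tcp_pos: [0.4478, -0.0395, 0.2154]
tcp_rot: [-0.124, 3.139, 0.002]
wrist_force: [-0.0, -0.5, -0.3]
width: 0.425
grip_force: 0.0
t 13.4 tcp [ 0.4478 -0.0395  0.2154] psi -175.5 F [-0.  -0.5 -0.3] w 0.425 g 0.0 q [ 0.76  0.12 -0.81  2.02  0.1   1.05  1.55]
pliers area 2613 centroid px [280.9 226.9] xy [ 0.4368 -0.043 ] heading 6.8 ends [ 0.3372 -0.0549] [ 0.5298 -0.0319] L,W mm 194.0 129.0
pliers area 143 centroid px [183.2 254.9] xy [0.3583 0.2104] heading 5.0 ends [0.3347 0.2083] [0.3871 0.2129] L,W mm 53.0 22.0
cutter area 210 centroid px [200.8 215.8] xy [0.4614 0.1672] heading -14.6 ends [0.4165 0.1789] [0.5091 0.1548] L,W mm 96.0 16.0
```

View pics/top5.png

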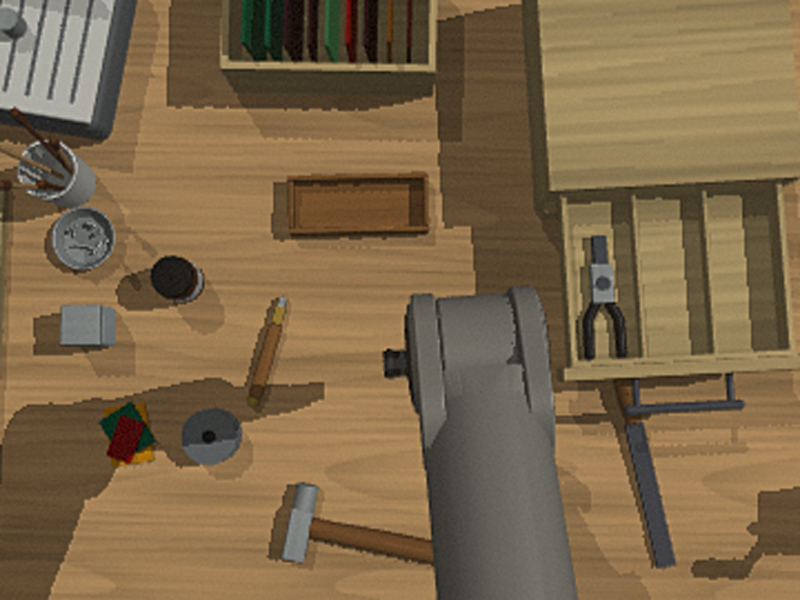

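The pliers lie flat in the left bay at ~(602,285). The cutter hasn't moved, at ~(268,350).

Run:
```python
from h import *
go((.451,.1695,.2,165.2),(.451,.1695,.028,165.2))
```

```text
-> (0.451, 0.1695, 0.2, 165.2) 5 rows
   [-0.0047, 0.053, 0.0038, 0.0, 0.0, 0.1335]
   [-0.0012, 0.0532, 0.0038, 0.0, 0.0, 0.1335]
   [0.0024, 0.0531, 0.0038, 0.0, 0.0, 0.1335]
   [0.0059, 0.0528, 0.0038, 0.0, 0.0, 0.1335]
   [0.0094, 0.0523, 0.0038, 0.0, 0.0, 0.1335]
-> (0.451, 0.1695, 0.028, 165.2) 4 rows
   [0.0, 0.0, 0.0538, 0.0, 0.0, -0.0]
   [0.0, 0.0, 0.0538, 0.0, 0.0, -0.0]
   [0.0, 0.0, 0.0538, 0.0, 0.0, -0.0]
   [0.0, 0.0, 0.0538, 0.0, 0.0, -0.0]
```

```bash
python3 -m creep '[[-0.005,0.053,0.004,0,0,0.1335,0],[-0.001,0.053,0.004,0,0,0.1335,0],[0.0025,0.053,0.004,0,0,0.1335,0],[0.006,0.053,0.004,0,0,0.1335,0],[0.0095,0.0525,0.004,0,0,0.1335,0]]'
python3 -m creep '[[0,0,0.03,0,0,0,0],[0,0,0.03,0,0,0,0],[0,0,0,0,0,0,0]]'
python3 - <<'E'
from h import *
st();go((.451,.1695,.028,165.2))
C,s=grab("scene");cv2.imwrite("pics/sc6.png",cv2.resize(s[100:200,190:310],(720,600),interpolation=cv2.INTER_CUBIC))
E
```

```text
clock: 13.95
tcp_pos: [0.4533, 0.1663, 0.1985]
tcp_rot: [0.424, 3.113, -0.002]
wrist_force: [0.3, -0.8, -0.0]
width: 0.496
grip_force: 0.0
clock: 14.25
tcp_pos: [0.4509, 0.1643, 0.1479]
tcp_rot: [-0.416, -3.107, 0.005]
wrist_force: [-1.2, -0.8, -0.4]
width: 0.499
grip_force: 0.0
t 14.25 tcp [0.4509 0.1643 0.1479] psi 164.8 F [-1.2 -0.8 -0.4] w 0.499 g 0.0 q [ 0.32  0.31 -0.88  2.02  0.29  0.95  0.6 ]
-> (0.451, 0.1695, 0.028, 165.2) 3 rows
   [0.0005, 0.0021, 0.0499, 0.0, 0.0, -0.0052]
   [0.0005, 0.0021, 0.0499, 0.0, 0.0, -0.0052]
   [0.0005, 0.0021, 0.0499, 0.0, 0.0, -0.0052]
```

View pics/sc6.png

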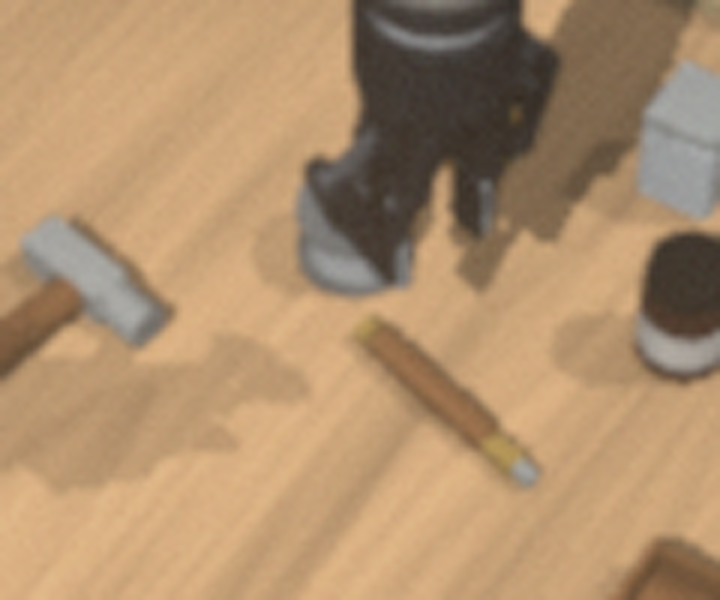

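The scene crop shows the cutter from butt (368,327) to tip (530,478). I'll check that against the target.

Run:
```python
from h import *
C,s=grab("scene");P=plane(C,np.array([(368,327),(530,478)])/6+[190,100],.010);d=P[1]-P[0];L=np.linalg.norm(d)
print(P.round(4),L,np.degrees(np.arctan2(d[1],d[0])),(P[0]+d/L*.063).round(4))
```

```text
[[0.4006 0.1845 0.01  ]
 [0.5242 0.1513 0.01  ]] 0.12794147557993044 -15.059663110778317 [0.4615 0.1681 0.01  ]
```

```bash
python3 -m creep '[[0,0.002,0.05,0,0,-0.005,0],[0,0.002,0.05,0,0,-0.005,0],[0,0.002,0.03,0,0,-0.005,0],[0,0,0.02,0,0,0,0],[0,0,0,0,0,0,0]]'
python3 -m creep '[[0,0,0,0,0,0,1],[0,0,0,0,0,0,1],[0,0,0,0,0,0,1],[0,0,0,0,0,0,1],[0,0,0,0,0,0,1]]'
python3 -m creep '[[0,0,-0.03,0,0,0,1],[0,0,-0.05,0,0,0,1],[0,0,-0.05,0,0,0,1],[0,0,-0.05,0,0,0,1],[0,0,-0.04,0,0,0,1]]'
python3 -c "
from h import *
st();go((.545,-.285,.2,183.2))"
```

```text
clock: 14.85
tcp_pos: [0.454, 0.1699, 0.0301]
tcp_rot: [-0.406, -3.114, 0.002]
wrist_force: [-0.2, -0.9, -0.4]
width: 0.5
grip_force: 0.0
clock: 15.35
tcp_pos: [0.4556, 0.1712, 0.0325]
tcp_rot: [0.405, 3.112, 0.001]
wrist_force: [-0.8, -0.7, 7.2]
width: 0.152
grip_force: 58.6
clock: 15.85
tcp_pos: [0.4545, 0.1715, 0.2097]
tcp_rot: [0.403, 3.112, 0.001]
wrist_force: [1.2, 0.6, -0.7]
width: 0.149
grip_force: 58.6
t 15.85 tcp [0.4545 0.1715 0.2097] psi 165.2 F [ 1.2  0.6 -0.7] w 0.149 g 58.6 q [ 0.37  0.23 -0.93  1.95  0.21  1.06  0.66]
-> (0.545, -0.285, 0.2, 183.2) 11 rows
   [-0.0232, -0.0475, 0.0011, 0.0, 0.0, -0.057]
   [-0.0218, -0.0482, 0.0011, 0.0, 0.0, -0.057]
   [-0.0204, -0.0488, 0.0011, 0.0, 0.0, -0.057]
   [-0.019, -0.0493, 0.0011, 0.0, 0.0, -0.057]
   [-0.0176, -0.0499, 0.0011, 0.0, 0.0, -0.057]
   [-0.0162, -0.0503, 0.0011, 0.0, 0.0, -0.057]
   [-0.0147, -0.0508, 0.0011, 0.0, 0.0, -0.057]
   [-0.0133, -0.0512, 0.0011, 0.0, 0.0, -0.057]
   [-0.0118, -0.0515, 0.0011, 0.0, 0.0, -0.057]
   [-0.0103, -0.0519, 0.0011, 0.0, 0.0, -0.057]
   [-0.0089, -0.0521, 0.0011, 0.0, 0.0, -0.057]
```

```bash
python3 -m creep '[[-0.023,-0.0475,0.001,0,0,-0.057,1],[-0.022,-0.048,0.001,0,0,-0.057,1],[-0.0205,-0.049,0.001,0,0,-0.057,1],[-0.019,-0.0495,0.001,0,0,-0.057,1],[-0.0175,-0.05,0.001,0,0,-0.057,1]]'
python3 -m creep '[[-0.016,-0.0505,0.001,0,0,-0.057,1],[-0.0145,-0.051,0.001,0,0,-0.057,1],[-0.0135,-0.051,0.001,0,0,-0.057,1],[-0.012,-0.0515,0.001,0,0,-0.057,1],[-0.0105,-0.052,0.001,0,0,-0.057,1]]'
python3 -m creep '[[-0.009,-0.052,0.001,0,0,-0.057,1],[0,0,0,0,0,0,1],[0,0,0,0,0,0,1]]'
python3 -c "
from h import *
st();go((.545,-.285,.115,183.2))"
```

```text
clock: 16.35
tcp_pos: [0.4953, -0.0385, 0.2037]
tcp_rot: [0.179, 3.134, -0.002]
wrist_force: [-0.0, 0.6, -0.7]
width: 0.151
grip_force: 58.7
clock: 16.85
tcp_pos: [0.5364, -0.2463, 0.1997]
tcp_rot: [-0.044, 3.14, -0.002]
wrist_force: [1.4, 0.4, -0.7]
width: 0.149
grip_force: 58.7
clock: 17.15
tcp_pos: [0.5442, -0.287, 0.1982]
tcp_rot: [-0.083, 3.14, 0.001]
wrist_force: [-0.1, 0.7, 0.2]
width: 0.147
grip_force: 58.7
t 17.15 tcp [ 0.5442 -0.287   0.1982] psi -177.0 F [-0.1  0.7  0.2] w 0.147 g 58.7 q [ 0.96  0.46 -0.72  1.67  0.33  1.14  1.77]
-> (0.545, -0.285, 0.115, 183.2) 2 rows
   [-0.0005, 0.0012, 0.052, 0.0, 0.0, -0.0032]
   [-0.0005, 0.0012, 0.052, 0.0, 0.0, -0.0032]
```

```bash
python3 -m creep '[[0,0.001,0.045,0,0,0,1],[0,0.001,0.045,0,0,0,1],[0,0,0.015,0,0,0,1],[0,0,0,0,0,0,1]]'
python3 -m creep '[[0,0,0.003,0,0,0,1],[0,0,0,0,0,0,1]]'
python3 -m creep '[[0,0,0.003,0,0,0,1],[0,0,0,0,0,0,1]]'
python3 -m creep '[[0,0,0.002,0,0,0,1],[0,0,0,0,0,0,1]]'
```

```text
clock: 17.55
tcp_pos: [0.5434, -0.2824, 0.1128]
tcp_rot: [0.09, -3.137, -0.003]
wrist_force: [0.5, 0.7, -0.4]
width: 0.15
grip_force: 58.7
clock: 17.75
tcp_pos: [0.5457, -0.2843, 0.1134]
tcp_rot: [-0.088, 3.138, -0.002]
wrist_force: [-0.8, -0.3, -1.2]
width: 0.148
grip_force: 58.7
clock: 17.95
tcp_pos: [0.5448, -0.2844, 0.1098]
tcp_rot: [-0.087, 3.139, -0.001]
wrist_force: [-0.6, 0.4, -0.0]
width: 0.147
grip_force: 58.7
clock: 18.15
tcp_pos: [0.5446, -0.2843, 0.1076]
tcp_rot: [-0.087, 3.14, -0.0]
wrist_force: [0.4, 0.1, 0.5]
width: 0.148
grip_force: 58.8
```

```bash
python3 -m creep '[[0,0,0.002,0,0,0,1],[0,0,0,0,0,0,1]]'
python3 -m creep '[[0,0,0.001,0,0,0,1],[0,0,0,0,0,0,1]]'
```

```text
clock: 18.35
tcp_pos: [0.5459, -0.2843, 0.1075]
tcp_rot: [-0.087, 3.138, -0.002]
wrist_force: [-0.3, -0.5, 6.5]
width: 0.15
grip_force: 59.8
clock: 18.55
tcp_pos: [0.5464, -0.2842, 0.1075]
tcp_rot: [-0.087, 3.137, -0.002]
wrist_force: [-0.7, 0.8, 10.3]
width: 0.151
grip_force: 60.3
```

Touching the floor, so I'll release and back off clear.

```bash
python3 -m creep '[[0,0,-0.003,0,0,0,1],[0,0,0,0,0,0,0.25],[0,0,0,0,0,0,0.25],[0,0,-0.01,0,0,0,0.25],[0,0,-0.03,0,0,0,0.25]]'
python3 -m creep '[[0,0,-0.05,0,0,0,0.25],[0,0,-0.05,0,0,0,0.25],[0.02,0.05,0,0,0,0,0.25],[0.02,0.055,0,0,0,0,0.25],[0.02,0.055,0,0,0,0,0.25]]'
python3 -m creep '[[0.02,0.055,0,0,0,0,0.25],[0.02,0.055,0,0,0,0,0.25],[0.02,0.055,0,0,0,0,0.25],[0,0.055,0,0,0,0,0.25],[0,0,0,0,0,0,0.25]]'
python3 - <<'E'
from h import *
st();T,t=grab("top")
cv2.imwrite("pics/top7.png",cv2.resize(t[60:330,80:440],(800,600),interpolation=cv2.INTER_CUBIC))
E
```

```text
clock: 19.05
tcp_pos: [0.5425, -0.2837, 0.1377]
tcp_rot: [0.087, -3.136, -0.004]
wrist_force: [-0.3, -0.7, 0.5]
width: 0.374
grip_force: 0.0
clock: 19.55
tcp_pos: [0.4889, -0.1577, 0.2201]
tcp_rot: [-0.086, 3.14, -0.0]
wrist_force: [0.1, 0.3, 0.5]
width: 0.377
grip_force: 0.0
clock: 20.05
tcp_pos: [0.431, 0.0201, 0.2204]
tcp_rot: [-0.103, 3.138, 0.0]
wrist_force: [-0.0, 0.5, -0.1]
width: 0.375
grip_force: 0.0
t 20.05 tcp [0.431  0.0201 0.2204] psi -176.2 F [-0.   0.5 -0.1] w 0.375 g 0.0 q [ 0.79  0.08 -0.97  2.05  0.07  1.05  1.42]
```

View pics/top7.png

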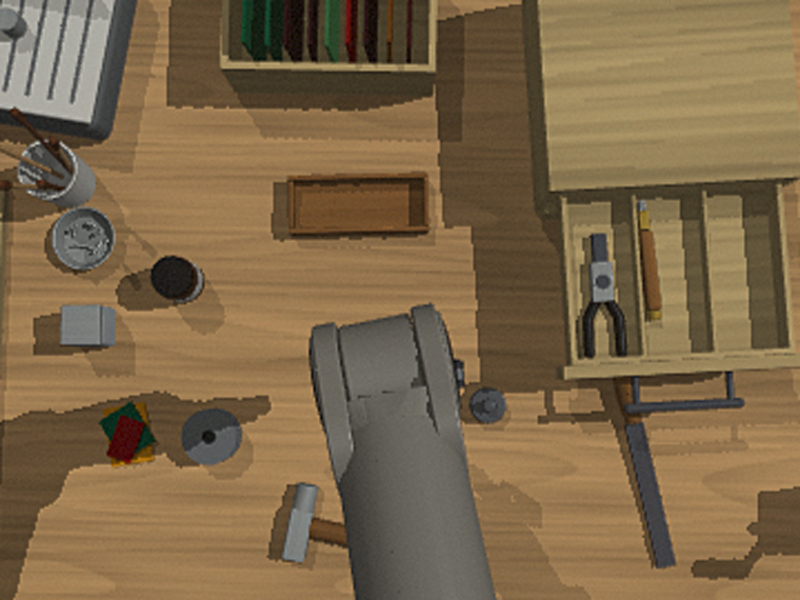

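The cutter is in the middle bay from (643,205) to (655,318), but it sits close to the left divider and slightly skewed. I need to check that it lies flat.

Run:
```python
from h import *
T,t=grab("top");C,s=grab("scene")
f=lambda p:np.array(p)/2.2222+np.array([80,60])
print(plane(T,f([(643,205),(655,318)]),.085).round(4))
a=cv2.resize(t[130:250,320:450],(650,600),interpolation=cv2.INTER_CUBIC)
b=cv2.resize(s[230:384,150:300],(584,600),interpolation=cv2.INTER_CUBIC)
cv2.imwrite("pics/mix8.png",cv2.resize(np.hstack([a,b]),(800,389)))
```

```text
[[ 0.6247 -0.2547  0.085 ]
 [ 0.4993 -0.2685  0.085 ]]
```

View pics/mix8.png

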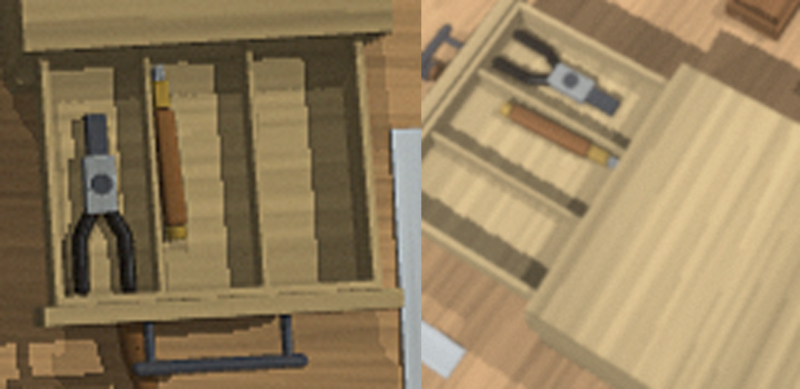

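It lies flat in its own compartment, about 3.5° off the bay axis, which is acceptable. Next I'll close the drawer.

```bash
python3 -c "
from h import *
go((.405,-.2985,.2,94.3))"
```

```text
-> (0.405, -0.2985, 0.2, 94.3) 12 rows
   [0.0046, -0.0323, 0.0021, 0.0, 0.0, 0.2586]
   [0.0004, -0.0326, 0.0021, 0.0, 0.0, 0.2586]
   [-0.0038, -0.0324, 0.0021, 0.0, 0.0, 0.2586]
   [-0.008, -0.0316, 0.0021, 0.0, 0.0, 0.2586]
   [-0.012, -0.0303, 0.0021, 0.0, 0.0, 0.2586]
   [-0.0158, -0.0285, 0.0021, 0.0, 0.0, 0.2586]
   [-0.0193, -0.0263, 0.0021, 0.0, 0.0, 0.2586]
   [-0.0226, -0.0236, 0.0021, 0.0, 0.0, 0.2586]
   [-0.0254, -0.0205, 0.0021, 0.0, 0.0, 0.2586]
   [-0.0278, -0.017, 0.0021, 0.0, 0.0, 0.2586]
   [-0.0298, -0.0133, 0.0021, 0.0, 0.0, 0.2586]
   [-0.0313, -0.0093, 0.0021, 0.0, 0.0, 0.2586]
```

```bash
python3 -m creep '[[0.0045,-0.0325,0.002,0,0,0.2585,0.3],[0.0005,-0.0325,0.002,0,0,0.2585,0.3],[-0.004,-0.0325,0.002,0,0,0.2585,0.3],[-0.008,-0.0315,0.002,0,0,0.2585,0.3],[-0.012,-0.0305,0.002,0,0,0.2585,0.3]]'
python3 -m creep '[[-0.016,-0.0285,0.002,0,0,0.2585,0.3],[-0.0195,-0.0265,0.002,0,0,0.2585,0.3],[-0.0225,-0.0235,0.002,0,0,0.2585,0.3],[-0.0255,-0.0205,0.002,0,0,0.2585,0.3],[-0.028,-0.017,0.002,0,0,0.2585,0.3]]'
python3 -m creep '[[-0.03,-0.0135,0.002,0,0,0.2585,0.3],[-0.0315,-0.0095,0.002,0,0,0.2585,0.3],[0,0,0,0,0,0,0.3],[0,0,0,0,0,0,0.3]]'
python3 -c "
from h import *
st();go((.405,-.2985,.1,94.3))"
```

```text
clock: 20.7
tcp_pos: [0.4203, -0.1191, 0.2113]
tcp_rot: [-0.927, -3.001, 0.0]
wrist_force: [0.2, 0.2, -0.1]
width: 0.351
grip_force: 0.0
clock: 21.2
tcp_pos: [0.4087, -0.2496, 0.2031]
tcp_rot: [-1.832, -2.551, 0.001]
wrist_force: [0.9, -0.4, -0.7]
width: 0.348
grip_force: 0.0
clock: 21.6
tcp_pos: [0.4042, -0.3005, 0.1998]
tcp_rot: [-2.139, -2.3, -0.0]
wrist_force: [-0.7, 0.7, 0.5]
width: 0.356
grip_force: 0.0
t 21.6 tcp [ 0.4042 -0.3005  0.1998] psi 94.2 F [-0.7  0.7  0.5] w 0.356 g 0.0 q [ 1.04  0.22 -0.55  1.93  0.13  1.03  0.5 ]
-> (0.405, -0.2985, 0.1, 94.3) 3 rows
   [0.0008, 0.0004, 0.0416, 0.0, 0.0, -0.0017]
   [0.0008, 0.0004, 0.0416, 0.0, 0.0, -0.0017]
   [0.0008, 0.0004, 0.0416, 0.0, 0.0, -0.0017]
```

```bash
python3 -m creep '[[0.001,0.0005,0.04,0,0,0,0.3],[0.001,0.0005,0.04,0,0,0,0.3],[0,0,0.035,0,0,0,0.3],[0,0,0.01,0,0,0,0.3],[0,0,0,0,0,0,0.3]]'
python3 -m creep '[[0,0,0,0,0,0,1],[0,0,0,0,0,0,1],[0,0,0,0,0,0,1],[0,0,0,0,0,0,1],[0,0,0,0,0,0,1]]'
python3 -m creep '[[0,0.01,0,0,0,0,1],[0,0.015,0,0,0,0,1],[0,0.02,0,0,0,0,1],[0,0.02,0,0,0,0,1],[0,0.02,0,0,0,0,1]]'
python3 -m creep '[[0,0.02,0,0,0,0,1],[0,0.02,0,0,0,0,1],[0,0.02,0,0,0,0,1],[0,0.02,0,0,0,0,1],[0,0.02,0,0,0,0,1]]'
```

```text
clock: 22.1
tcp_pos: [0.4052, -0.2966, 0.0996]
tcp_rot: [-2.133, -2.303, -0.0]
wrist_force: [-0.6, -0.7, -0.0]
width: 0.35
grip_force: 0.0
clock: 22.6
tcp_pos: [0.407, -0.2979, 0.1019]
tcp_rot: [2.134, 2.302, 0.0]
wrist_force: [0.1, 1.2, 6.7]
width: 0.101
grip_force: 59.1
clock: 23.1
tcp_pos: [0.4746, -0.2928, 0.1019]
tcp_rot: [2.135, 2.302, -0.001]
wrist_force: [-2.5, 0.4, 8.3]
width: 0.103
grip_force: 59.2
clock: 23.6
tcp_pos: [0.5544, -0.2868, 0.1019]
tcp_rot: [2.135, 2.302, -0.001]
wrist_force: [-1.5, 1.0, 6.1]
width: 0.099
grip_force: 59.1
```

```bash
python3 -m creep '[[0,0.015,0,0,0,0,1],[0,0.01,0,0,0,0,1],[0,0.005,0,0,0,0,1],[0,0.005,0,0,0,0,1],[0,0,0,0,0,0,1]]'
python3 -m creep '[[0,0.005,0,0,0,0,1],[0,0.004,0,0,0,0,1],[0,0,0,0,0,0,1]]'
```

```text
clock: 24.1
tcp_pos: [0.5831, -0.2846, 0.102]
tcp_rot: [2.134, 2.301, 0.002]
wrist_force: [1.1, 0.2, 4.6]
width: 0.102
grip_force: 59.1
clock: 24.4
tcp_pos: [0.5899, -0.2841, 0.1019]
tcp_rot: [2.134, 2.301, 0.001]
wrist_force: [0.5, 0.1, 5.6]
width: 0.103
grip_force: 59.2
```

```bash
python3 -m creep '[[0,0.004,0,0,0,0,1],[0,0,0,0,0,0,1]]'
python3 -m creep '[[0,0.003,0,0,0,0,1],[0,0,0,0,0,0,1]]'
python3 -m creep '[[0,0.003,0,0,0,0,1],[0,0,0,0,0,0,1]]'
```

```text
clock: 24.6
tcp_pos: [0.593, -0.2838, 0.102]
tcp_rot: [2.134, 2.301, 0.001]
wrist_force: [1.1, 0.6, 5.1]
width: 0.096
grip_force: 59.2
clock: 24.8
tcp_pos: [0.5939, -0.2838, 0.1019]
tcp_rot: [2.136, 2.303, -0.002]
wrist_force: [-3.1, 1.0, 8.7]
width: 0.102
grip_force: 59.6
clock: 25.0
tcp_pos: [0.594, -0.2838, 0.1019]
tcp_rot: [-2.135, -2.3, 0.008]
wrist_force: [-8.2, 2.2, 12.7]
width: 0.099
grip_force: 60.0
```

```bash
python3 -m creep '[[0,0,0,0,0,0,0.3],[0,0,0,0,0,0,0.3],[0,-0.003,0,0,0,0,0.3],[0,0,-0.01,0,0,0,0.3],[0,0,-0.03,0,0,0,0.3]]'
python3 -m creep '[[0,0,-0.05,0,0,0,0],[0,0,-0.05,0,0,0,-0.5],[0,0,0,0,0,0,-1],[0,0,0,0,0,0,-1]]'
python3 - <<'E'
from h import *
st();T,t=grab("top");C,s=grab("scene")
c=plane(C,np.array([(415,283),(472,317),(382,458),(320,424)])/3.157+[170,100],.028);print("tray scene",c.round(4),c.mean(0).round(4))
def lid(c,im,box):
    x0,x1,y0,y1=box;v=im[y0:y1,x0:x1].max(2);m=(v<48).astype(np.uint8)
    n,l,q,ce=cv2.connectedComponentsWithStats(m);i=1+q[1:,4].argmax();print(q[i]);return ce[i]+[x0,y0]
a=lid(T,t,(140,180,165,205));b=lid(C,s,(285,325,130,165))
print("lid",a,b,plane(T,a,.072).round(4),plane(C,b,.072).round(4),tri(T,C,a,b))
# bar of the drawer: dark blob near the shut place
print("bar predicted px",proj(T,[[.594,-.284,.0985]]).round(1))
go((.5338,.267,.2,92.5))
cv2.imwrite("pics/mix9.png",np.hstack([cv2.resize(t[155:235,100:185],(425,400),interpolation=cv2.INTER_CUBIC),cv2.resize(s[100:175,280:350],(373,400),interpolation=cv2.INTER_CUBIC)]))
E
```

```text
clock: 25.5
tcp_pos: [0.5921, -0.2827, 0.1303]
tcp_rot: [-2.133, -2.3, 0.003]
wrist_force: [0.5, 0.1, 0.5]
width: 0.346
grip_force: 0.0
clock: 25.9
tcp_pos: [0.5947, -0.2834, 0.2139]
tcp_rot: [2.134, 2.301, 0.001]
wrist_force: [0.6, 0.1, -0.8]
width: 0.978
grip_force: 0.0
t 25.9 tcp [ 0.5947 -0.2834  0.2139] psi 94.3 F [ 0.6  0.1 -0.8] w 0.978 g 0.0 q [ 0.76  0.48 -0.53  1.55  0.26  1.18  0.25]
tray scene [[ 0.6065  0.1489  0.028 ]
 [ 0.6696  0.1464  0.028 ]
 [ 0.6774 -0.0234  0.028 ]
 [ 0.6146 -0.026   0.028 ]] [0.642  0.0615 0.028 ]
[  8  10  21  20 306]Traceback (most recent call last):
  File "<stdin>", line 7, in <module>
  File "<stdin>", line 6, in lid
ValueError: attempt to get argmax of an empty sequence
```

Run:
```python
from h import *
T,t=grab("top");C,s=grab("scene")
z=lambda im,b,sz:cv2.resize(im[b[2]:b[3],b[0]:b[1]],sz,interpolation=cv2.INTER_CUBIC)
A=z(t,(200,280,130,175),(400,225));B=z(s,(265,325,185,250),(400,433))   # tray: 5x ; 6.667x
D=z(t,(105,185,165,225),(400,300));E_=z(s,(288,348,105,165),(400,300))  # 5x ; 6.667 x,5 y
L=np.vstack([A,D]);L=np.vstack([L,np.zeros((600-L.shape[0],400,3),np.uint8)])
B=z(s,(265,325,185,230+15),(400,300))  # x6.667 y5
Rr=np.vstack([B,E_]);cv2.imwrite("pics/mix9.png",np.hstack([L,Rr]))
for n,c,im,b in(("T",T,t,(200,280,130,175)),("S",C,s,(265,325,185,245))):
    h=cv2.cvtColor(im,cv2.COLOR_BGR2HSV);m=np.zeros(h.shape[:2],np.uint8);m[b[2]:b[3],b[0]:b[1]]=((h[...,1]>135)&(h[...,2]<130))[b[2]:b[3],b[0]:b[1]]
    m=cv2.morphologyEx(m,cv2.MORPH_OPEN,np.ones((3,3)));k=max(cv2.findContours(m,0,2)[0],key=cv2.contourArea);k=cv2.approxPolyDP(k,4,True)[:,0]
    P=plane(c,k,.028);print(n,k.tolist(),P[:,:2].round(4).tolist())
```

```text
T [[210, 139], [211, 166], [272, 164], [272, 143], [264, 143], [265, 138], [229, 143]] [[0.6619, 0.1467], [0.5909, 0.1421], [0.5991, -0.0164], [0.6542, -0.0154], [0.6539, 0.0054], [0.6671, 0.0031], [0.6522, 0.0967]]Traceback (most recent call last):
  File "<stdin>", line 11, in <module>
ValueError: max() iterable argument is empty
```

View pics/mix9.png

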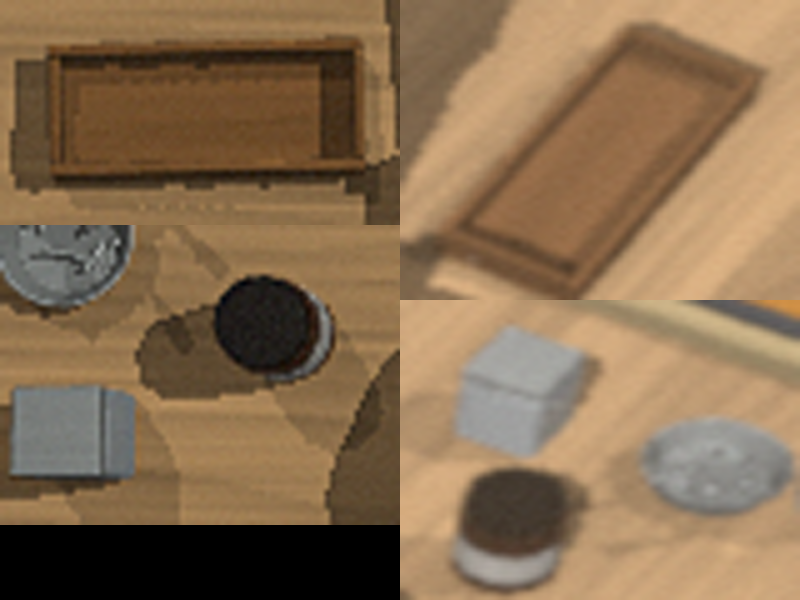

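The tray corners show cleanly in both views: top (49,47), (360,40), (360,168), (52,178); scene (765,70), (630,25), (455,225), (575,290). The lid is at (264,324) and (516,505), and the tin top at (57,432) and (526,364). I'll cross-check these between the views.

Run:
```python
from h import *
T,t=grab("top");C,s=grab("scene")
a=np.array([(49,47),(52,176),(360,168),(360,40)])/5+[200,130]
b=(np.array([(765,70),(630,25),(455,225),(575,288)])-[400,0])/[6.667,5]+[265,185]
for i in range(4): print(plane(T,a[i],.028)[0,:2].round(4),plane(C,b[i],.028)[0,:2].round(4),tri(T,C,a[i],b[i]))
print(plane(T,a,.028).mean(0).round(4),plane(C,b,.028).mean(0).round(4))
a=np.array([(264,99),(57,207)])/5+[105,165];b=(np.array([(516,205),(526,64)])-[400,0])/[6.667,5]+[288,105]
for i,z in enumerate((.072,.066)): print(plane(T,a[i],z)[0].round(4),plane(C,b[i],z)[0].round(4),tri(T,C,a[i],b[i]))
st(); go((.535,.267,.2,92.5))
```

```text
[0.6608 0.1472] [0.6677 0.151 ] (array([0.6644, 0.15  , 0.025 ]), np.float64(0.0076))
[0.593  0.1437] [0.6023 0.1445] (array([0.5972, 0.1473, 0.0189]), np.float64(0.0075))
[ 0.6002 -0.0164] [ 0.6115 -0.0117] (array([ 0.6056, -0.0128,  0.0218]), np.float64(0.0116))
[ 0.6674 -0.0152] [ 0.674  -0.0166] (array([ 0.6707, -0.014 ,  0.0194]), np.float64(0.004))
[0.6304 0.0648 0.028 ] [0.6389 0.0668 0.028 ]
[0.535  0.2692 0.072 ] [0.5458 0.2649 0.072 ] (array([0.5386, 0.2748, 0.0559]), np.float64(0.0053))
[0.479  0.3732 0.066 ] [0.4883 0.3711 0.066 ] (array([0.4817, 0.3791, 0.0537]), np.float64(0.0056))
t 26.2 tcp [ 0.5934 -0.283   0.2109] psi 94.3 F [ 0.  -0.  -1.1] w 1.002 g 0.0 q [ 0.76  0.48 -0.53  1.55  0.26  1.18  0.25]
-> (0.535, 0.267, 0.2, 92.5) 13 rows
   [0.0532, -0.0016, 0.001, 0.0, 0.0, 0.0049]
   [0.0532, -0.0017, 0.001, 0.0, 0.0, 0.0049]
   [0.0531, -0.0019, 0.001, 0.0, 0.0, 0.0049]
   [0.0531, -0.002, 0.001, 0.0, 0.0, 0.0049]
   [0.0531, -0.0021, 0.001, 0.0, 0.0, 0.0049]
   [0.0531, -0.0023, 0.001, 0.0, 0.0, 0.0049]
   [0.0531, -0.0024, 0.001, 0.0, 0.0, 0.0049]
   [0.0531, -0.0025, 0.001, 0.0, 0.0, 0.0049]
   [0.0531, -0.0027, 0.001, 0.0, 0.0, 0.0049]
   [0.0531, -0.0028, 0.001, 0.0, 0.0, 0.0049]
   [0.0531, -0.0029, 0.001, 0.0, 0.0, 0.0049]
   [0.0531, -0.003, 0.001, 0.0, 0.0, 0.0049]
   [0.0531, -0.0032, 0.001, 0.0, 0.0, 0.0049]
```

Run:
```python
from h import *
T,t=grab("top");C,s=grab("scene")
i=cv2.imread("pics/top7.png")
print(plane(T,np.array([(632,407),(743,404),(687,405.5)])/2.2222+[80,60],.0985).round(4))
# scene view of the open drawer's bar, mix8 (right half: scale 800/1234*584/150)
k=800/1234*584/150; print(plane(C,(np.array([(424,73),(458,30)])-[421.4,0])/k+[150,230],.096).round(4),k)
# column of dark steel pixels at the bar's middle in top7
for x in (660,690,715): 
    col=i[385:430,x].max(1); r=np.where(col<85)[0]+385; print(x,r.min(),r.max(),plane(T,np.array([x,(r.min()+r.max())/2+.5])/2.2222+[80,60]-.5,.0985).round(4))
```

```text
[[ 0.4015 -0.2408  0.0985]
 [ 0.4073 -0.3602  0.0985]
 [ 0.4044 -0.3     0.0985]]
[[ 0.4194 -0.2875  0.096 ]
 [ 0.416  -0.2316  0.096 ]] 2.524041058887088
660 385 411 [[ 0.4125 -0.2697  0.0985]]
690 401 409 [[ 0.4056 -0.302   0.0985]]
715 399 408 [[ 0.4078 -0.3289  0.0985]]
```

The top view agrees with the TCP to about 2 mm at the bar (0.405). The scene view reads about 9 mm too far in x, so I'll trust the top view. Next is the jar.

```bash
python3 -m creep '[[0.053,-0.0015,0.001,0,0,0.005,-0.7],[0.053,-0.0015,0.001,0,0,0.005,-0.7],[0.053,-0.002,0.001,0,0,0.005,-0.7],[0.053,-0.002,0.001,0,0,0.005,-0.7],[0.053,-0.002,0.001,0,0,0.005,-0.7]]'
python3 -m creep '[[0.053,-0.0025,0.001,0,0,0.005,-0.7],[0.053,-0.0025,0.001,0,0,0.005,-0.7],[0.053,-0.0025,0.001,0,0,0.005,-0.7],[0.053,-0.0025,0.001,0,0,0.005,-0.7],[0.053,-0.003,0.001,0,0,0.005,-0.7]]'
python3 -m creep '[[0.053,-0.003,0.001,0,0,0.005,-0.7],[0.053,-0.003,0.001,0,0,0.005,-0.7],[0.053,-0.003,0.001,0,0,0.005,-0.7],[0,0,0,0,0,0,-0.7],[0,0,0,0,0,0,-0.7]]'
python3 -c "
from h import *
st();go((.535,.2685,.12,92.5),(.535,.2685,.055,92.5))"
```

```text
clock: 26.8
tcp_pos: [0.5716, -0.0706, 0.2082]
tcp_rot: [2.151, 2.29, -0.0]
wrist_force: [1.5, 0.2, 0.2]
width: 0.846
grip_force: 0.0
clock: 27.3
tcp_pos: [0.549, 0.1404, 0.2042]
tcp_rot: [2.165, 2.276, -0.0]
wrist_force: [1.3, 0.1, -0.9]
width: 0.851
grip_force: 0.0
clock: 27.8
tcp_pos: [0.5354, 0.2669, 0.2016]
tcp_rot: [-2.169, -2.272, 0.001]
wrist_force: [0.2, 0.0, -0.2]
width: 0.85
grip_force: 0.0
t 27.8 tcp [0.5354 0.2669 0.2016] psi 92.6 F [ 0.2  0.  -0.2] w 0.85 g 0.0 q [ 0.01  0.42 -0.72  1.71  0.3   1.13 -0.74]
-> (0.535, 0.2685, 0.12, 92.5) 2 rows
   [0.001, -0.0002, 0.051, 0.0, 0.0, 0.0024]
   [0.001, -0.0002, 0.051, 0.0, 0.0, 0.0024]
-> (0.535, 0.2685, 0.055, 92.5) 2 rows
   [0.0, 0.0, 0.0406, 0.0, 0.0, -0.0]
   [0.0, 0.0, 0.0406, 0.0, 0.0, -0.0]
```

```bash
python3 -m creep '[[0.001,0,0.05,0,0,0,-0.7],[0.001,0,0.05,0,0,0,-0.7],[0,0,0.04,0,0,0,-0.7],[0,0,0.03,0,0,0,-0.7],[0,0,0.01,0,0,0,-0.7]]'
python3 -m creep '[[0,0,0,0,0,0,1],[0,0,0,0,0,0,1],[0,0,0,0,0,0,1],[0,0,0,0,0,0,1],[0,0,0,0,0,0,1]]'
python3 -m creep '[[0,0,-0.02,0,0,0,1],[0,0,-0.04,0,0,0,1],[0,0,-0.05,0,0,0,1],[0,0,-0.03,0,0,0,1],[0,0,0,0,0,0,1]]'
python3 -c "
from h import *
st();go((.632,.0265,.16,92.5))"
```

```text
clock: 28.3
tcp_pos: [0.5351, 0.2636, 0.0548]
tcp_rot: [-2.176, -2.265, 0.009]
wrist_force: [-0.7, -0.7, -0.2]
width: 0.85
grip_force: 0.0
clock: 28.8
tcp_pos: [0.5371, 0.2674, 0.0593]
tcp_rot: [2.173, 2.267, 0.003]
wrist_force: [0.6, -0.7, 4.8]
width: 0.552
grip_force: 62.4
clock: 29.3
tcp_pos: [0.5378, 0.2691, 0.1746]
tcp_rot: [2.171, 2.267, 0.012]
wrist_force: [0.2, 0.9, -1.9]
width: 0.554
grip_force: 62.5
t 29.3 tcp [0.5378 0.2691 0.1746] psi 92.5 F [ 0.2  0.9 -1.9] w 0.554 g 62.5 q [ 0.    0.45 -0.71  1.73  0.33  1.07 -0.77]
-> (0.632, 0.0265, 0.16, 92.5) 6 rows
   [-0.0513, 0.0174, 0.003, 0.0, 0.0, -0.0001]
   [-0.0513, 0.0174, 0.003, 0.0, 0.0, -0.0001]
   [-0.0513, 0.0174, 0.003, 0.0, 0.0, -0.0001]
   [-0.0513, 0.0174, 0.003, 0.0, 0.0, -0.0001]
   [-0.0513, 0.0174, 0.003, 0.0, 0.0, -0.0001]
   [-0.0513, 0.0174, 0.003, 0.0, 0.0, -0.0001]
```

```bash
python3 -m creep '[[-0.0515,0.0175,0.003,0,0,0,1],[-0.0515,0.0175,0.003,0,0,0,1],[-0.0515,0.0175,0.003,0,0,0,1],[-0.0515,0.0175,0.003,0,0,0,1],[-0.0515,0.0175,0.003,0,0,0,1]]'
python3 -m creep '[[-0.051,0.017,0.003,0,0,0,1],[0,0,0,0,0,0,1],[0,0,0,0,0,0,1],[0,0,0,0,0,0,1]]'
python3 -c "
from h import *
st();go((.632,.0265,.1,92.5),(.632,.0265,.072,92.5))"
```

```text
clock: 29.8
tcp_pos: [0.6139, 0.0625, 0.1565]
tcp_rot: [-2.172, -2.268, 0.003]
wrist_force: [0.7, 0.9, -2.4]
width: 0.555
grip_force: 62.4
clock: 30.2
tcp_pos: [0.629, 0.0259, 0.1548]
tcp_rot: [-2.17, -2.269, 0.001]
wrist_force: [-0.4, 0.8, -2.4]
width: 0.556
grip_force: 62.4
t 30.2 tcp [0.629  0.0259 0.1548] psi 92.6 F [-0.4  0.8 -2.4] w 0.556 g 62.4 q [ 0.36  0.51 -0.63  1.67  0.33  1.07 -0.33]
-> (0.632, 0.0265, 0.1, 92.5) 2 rows
   [0.0003, 0.0019, 0.0342, 0.0, 0.0, 0.0013]
   [0.0003, 0.0019, 0.0342, 0.0, 0.0, 0.0013]
-> (0.632, 0.0265, 0.072, 92.5) 1 rows
   [0.0, 0.0, 0.035, 0.0, 0.0, -0.0]
```

```bash
python3 -m creep '[[0,0.002,0.034,0,0,0,1],[0,0.002,0.034,0,0,0,1],[0,0,0.01,0,0,0,1],[0,0,0,0,0,0,1],[0,0,0,0,0,0,1]]'
python3 -c "
from h import *
st();go((.632,.0265,.072,92.5))"
```

```text
clock: 30.7
tcp_pos: [0.6338, 0.0255, 0.0942]
tcp_rot: [2.171, 2.27, 0.002]
wrist_force: [0.7, 0.8, -1.8]
width: 0.552
grip_force: 62.4
t 30.7 tcp [0.6338 0.0255 0.0942] psi 92.5 F [ 0.7  0.8 -1.8] w 0.552 g 62.4 q [ 0.33  0.58 -0.6   1.71  0.39  0.97 -0.37]
-> (0.632, 0.0265, 0.072, 92.5) 1 rows
   [0.0014, -0.0022, 0.0277, 0.0, 0.0, 0.0013]
```

```bash
python3 -m creep '[[0.001,-0.002,0.01,0,0,0,1],[0,0,0.01,0,0,0,1],[0,0,0.007,0,0,0,1],[0,0,0,0,0,0,1]]'
python3 -m creep '[[0,0,0.005,0,0,0,1],[0,0,0,0,0,0,1]]'
python3 -m creep '[[0,0,0.003,0,0,0,1],[0,0,0,0,0,0,1]]'
```

```text
clock: 31.1
tcp_pos: [0.6317, 0.0248, 0.0708]
tcp_rot: [-2.173, -2.268, -0.0]
wrist_force: [0.5, -0.1, -3.1]
width: 0.56
grip_force: 62.4
clock: 31.3
tcp_pos: [0.6318, 0.0249, 0.0672]
tcp_rot: [2.173, 2.268, 0.0]
wrist_force: [0.9, -1.1, -2.3]
width: 0.555
grip_force: 62.4
clock: 31.5
tcp_pos: [0.6319, 0.025, 0.0653]
tcp_rot: [2.173, 2.268, 0.0]
wrist_force: [-0.1, -0.4, -0.1]
width: 0.559
grip_force: 62.6
```

```bash
python3 -m creep '[[0,0,0.001,0,0,0,1],[0,0,0,0,0,0,-0.6],[0,0,0,0,0,0,-0.6],[0,0,0,0,0,0,-0.6],[0,0,-0.03,0,0,0,-0.6]]'
python3 -m creep '[[0,0,-0.05,0,0,0,-0.6],[0,0,-0.05,0,0,0,-0.6],[0,0,0,0,0,0,-0.6]]'
python3 -c "
from h import *
st();go((.479,.373,.17,92))"
```

```text
clock: 32.0
tcp_pos: [0.6289, 0.0244, 0.0853]
tcp_rot: [-2.17, -2.265, 0.008]
wrist_force: [0.0, -0.3, -0.4]
width: 0.8
grip_force: 0.0
clock: 32.3
tcp_pos: [0.6356, 0.0262, 0.1746]
tcp_rot: [2.168, 2.263, 0.013]
wrist_force: [-0.0, 0.2, 0.6]
width: 0.8
grip_force: 0.0
t 32.3 tcp [0.6356 0.0262 0.1746] psi 92.5 F [-0.   0.2  0.6] w 0.8 g 0.0 q [ 0.36  0.49 -0.64  1.65  0.33  1.09 -0.33]
-> (0.479, 0.373, 0.17, 92) 9 rows
   [0.0491, -0.0197, 0.0006, 0.0, 0.0, 0.0017]
   [0.049, -0.0197, 0.0006, 0.0, 0.0, 0.0017]
   [0.049, -0.0198, 0.0006, 0.0, 0.0, 0.0017]
   [0.049, -0.0198, 0.0006, 0.0, 0.0, 0.0017]
   [0.049, -0.0198, 0.0006, 0.0, 0.0, 0.0017]
   [0.049, -0.0199, 0.0006, 0.0, 0.0, 0.0017]
   [0.049, -0.0199, 0.0006, 0.0, 0.0, 0.0017]
   [0.0489, -0.02, 0.0006, 0.0, 0.0, 0.0017]
   [0.0489, -0.02, 0.0006, 0.0, 0.0, 0.0017]
```

```bash
python3 -m creep '[[0.049,-0.0195,0.0005,0,0,0.0015,-0.6],[0.049,-0.02,0.0005,0,0,0.0015,-0.6],[0.049,-0.02,0.0005,0,0,0.0015,-0.6],[0.049,-0.02,0.0005,0,0,0.0015,-0.6],[0.049,-0.02,0.0005,0,0,0.0015,-0.6]]'
python3 -m creep '[[0.049,-0.02,0.0005,0,0,0.0015,-0.6],[0.049,-0.02,0.0005,0,0,0.0015,-0.6],[0.049,-0.02,0.0005,0,0,0.0015,-0.6],[0.049,-0.02,0.0005,0,0,0.0015,-0.6],[0,0,0,0,0,0,-0.6]]'
python3 -m creep '[[0,0,0,0,0,0,-0.6],[0,0,0,0,0,0,-0.6]]'
python3 -c "
from h import *
st();go((.479,.373,.048,92))"
```

```text
clock: 32.8
tcp_pos: [0.5429, 0.2187, 0.1658]
tcp_rot: [2.178, 2.264, -0.001]
wrist_force: [0.1, -0.2, -0.1]
width: 0.801
grip_force: 0.0
clock: 33.3
tcp_pos: [0.4687, 0.3793, 0.1649]
tcp_rot: [-2.164, -2.269, -0.003]
wrist_force: [0.4, 1.1, 0.6]
width: 0.802
grip_force: 0.0
clock: 33.5
tcp_pos: [0.4749, 0.3702, 0.164]
tcp_rot: [2.182, 2.259, -0.002]
wrist_force: [0.6, -0.2, -0.4]
width: 0.804
grip_force: 0.0
t 33.5 tcp [0.4749 0.3702 0.164 ] psi 92.0 F [ 0.6 -0.2 -0.4] w 0.804 g 0.0 q [-0.18  0.47 -0.73  1.73  0.35  1.07 -0.99]
-> (0.479, 0.373, 0.048, 92) 3 rows
   [0.0011, 0.0018, 0.0483, 0.0, 0.0, -0.0003]
   [0.0011, 0.0018, 0.0483, 0.0, 0.0, -0.0003]
   [0.0011, 0.0018, 0.0483, 0.0, 0.0, -0.0003]
```

```bash
python3 -m creep '[[0.001,0.002,0.045,0,0,0,-0.6],[0.001,0.002,0.045,0,0,0,-0.6],[0.001,0.001,0.03,0,0,0,-0.6],[0,0,0.018,0,0,0,-0.6],[0,0,0,0,0,0,-0.6]]'
python3 -m creep '[[0,0,0,0,0,0,1],[0,0,0,0,0,0,1],[0,0,0,0,0,0,1],[0,0,0,0,0,0,1],[0,0,0,0,0,0,1]]'
python3 -m creep '[[0,0,-0.02,0,0,0,1],[0,0,-0.04,0,0,0,1],[0,0,-0.05,0,0,0,1],[0,0,-0.03,0,0,0,1],[0,0,0,0,0,0,1]]'
python3 -c "
from h import *
st();go((.629,.1025,.16,92.5))"
```

```text
clock: 34.0
tcp_pos: [0.4779, 0.3719, 0.0522]
tcp_rot: [2.183, 2.259, -0.007]
wrist_force: [-0.2, -0.3, -0.3]
width: 0.797
grip_force: 0.0
clock: 34.5
tcp_pos: [0.4796, 0.3752, 0.0563]
tcp_rot: [2.181, 2.26, 0.006]
wrist_force: [0.6, -0.4, 5.6]
width: 0.526
grip_force: 62.6
clock: 35.0
tcp_pos: [0.4792, 0.3766, 0.171]
tcp_rot: [2.18, 2.261, 0.012]
wrist_force: [0.0, 0.4, -2.5]
width: 0.526
grip_force: 61.9
t 35.0 tcp [0.4792 0.3766 0.171 ] psi 92.1 F [ 0.   0.4 -2.5] w 0.526 g 61.9 q [-0.19  0.48 -0.73  1.72  0.36  1.08 -0.99]
-> (0.629, 0.1025, 0.16, 92.5) 7 rows
   [-0.0499, 0.0249, 0.002, 0.0, 0.0, -0.002]
   [-0.0499, 0.0249, 0.002, 0.0, 0.0, -0.002]
   [-0.0499, 0.0248, 0.002, 0.0, 0.0, -0.002]
   [-0.05, 0.0248, 0.002, 0.0, 0.0, -0.002]
   [-0.05, 0.0247, 0.002, 0.0, 0.0, -0.002]
   [-0.05, 0.0247, 0.002, 0.0, 0.0, -0.002]
   [-0.05, 0.0246, 0.002, 0.0, 0.0, -0.002]
```

```bash
python3 -m creep '[[-0.05,0.025,0.002,0,0,-0.002,1],[-0.05,0.025,0.002,0,0,-0.002,1],[-0.05,0.025,0.002,0,0,-0.002,1],[-0.05,0.025,0.002,0,0,-0.002,1],[-0.05,0.0245,0.002,0,0,-0.002,1]]'
python3 -m creep '[[-0.05,0.0245,0.002,0,0,-0.002,1],[-0.05,0.0245,0.002,0,0,-0.002,1],[0,0,0,0,0,0,1],[0,0,0,0,0,0,1],[0,0,0,0,0,0,1]]'
python3 -m creep '[[0,0,0.04,0,0,0,1],[0,0,0.03,0,0,0,1],[0,0,0,0,0,0,1],[0,0,0,0,0,0,1]]'
python3 -c "
from h import *
st();go((.629,.1045,.075,92.5))"
```

```text
clock: 35.5
tcp_pos: [0.5846, 0.1762, 0.1569]
tcp_rot: [-2.174, -2.266, 0.004]
wrist_force: [1.4, -0.2, -0.7]
width: 0.523
grip_force: 61.8
clock: 36.0
tcp_pos: [0.6263, 0.1016, 0.1543]
tcp_rot: [-2.169, -2.269, 0.001]
wrist_force: [-0.1, 0.4, -2.5]
width: 0.521
grip_force: 61.8
clock: 36.4
tcp_pos: [0.627, 0.1017, 0.0993]
tcp_rot: [-2.169, -2.271, 0.0]
wrist_force: [0.5, -0.7, -1.2]
width: 0.521
grip_force: 61.8
t 36.4 tcp [0.627  0.1017 0.0993] psi 92.6 F [ 0.5 -0.7 -1.2] w 0.521 g 61.8 q [ 0.23  0.59 -0.63  1.7   0.4   0.98 -0.5 ]
-> (0.629, 0.1045, 0.075, 92.5) 1 rows
   [0.0034, 0.0026, 0.0303, 0.0, 0.0, 0.0041]
```

```bash
python3 -m creep '[[0.003,0.0025,0.005,0,0,0,1],[0,0,0.01,0,0,0,1],[0,0,0.01,0,0,0,1],[0,0,0.01,0,0,0,1],[0,0,0,0,0,0,1]]'
python3 -m creep '[[0,0,0.005,0,0,0,1],[0,0,0,0,0,0,1]]'
python3 -m creep '[[0,0,0.004,0,0,0,1],[0,0,0,0,0,0,1]]'
```

```text
clock: 36.9
tcp_pos: [0.6284, 0.1019, 0.0694]
tcp_rot: [-2.172, -2.268, 0.004]
wrist_force: [-0.4, -0.4, -2.0]
width: 0.522
grip_force: 61.9
clock: 37.1
tcp_pos: [0.6294, 0.1023, 0.0666]
tcp_rot: [-2.173, -2.268, 0.001]
wrist_force: [0.6, -0.5, -2.0]
width: 0.525
grip_force: 61.9
clock: 37.3
tcp_pos: [0.6294, 0.1023, 0.0636]
tcp_rot: [-2.173, -2.269, 0.001]
wrist_force: [0.2, -1.2, -1.6]
width: 0.525
grip_force: 61.9
```

```bash
python3 -m creep '[[0,0,0.002,0,0,0,1],[0,0,0,0,0,0,1]]'
python3 -m creep '[[0,0,0.001,0,0,0,1],[0,0,0,0,0,0,-0.6],[0,0,0,0,0,0,-0.6],[0,0,0,0,0,0,-0.6],[0,0,-0.03,0,0,0,-0.6]]'
python3 -m creep '[[0,0,-0.05,0,0,0,-0.6],[0,0,-0.05,0,0,0,-0.6],[0,-0.05,-0.02,0,0,0,-0.6],[0,-0.05,0,0,0,0,-0.6],[0,-0.05,0,0,0,0,-0.6]]'
python3 -m creep '[[0,-0.05,0,0,0,0,-0.6],[0,-0.04,0,0,0,0,-0.6],[0,0,0,0,0,0,-0.6]]'
python3 - <<'E'
from h import *
st();T,t=grab("top");C,s=grab("scene")
cv2.imwrite("pics/fin.png",np.hstack([cv2.resize(t[60:330,80:440],(400,300),interpolation=cv2.INTER_AREA),cv2.resize(s,(400,300),interpolation=cv2.INTER_AREA)]))
cv2.imwrite("pics/fin.png",np.vstack([cv2.resize(t[40:200,190:450],(800,350),interpolation=cv2.INTER_CUBIC)[:, :800],np.hstack([cv2.resize(s[175:265,150:330],(500,250),interpolation=cv2.INTER_CUBIC),cv2.resize(t[150:330,80:296],(300,250))])]))
E
```

```text
clock: 37.5
tcp_pos: [0.6297, 0.1024, 0.0623]
tcp_rot: [2.173, 2.268, 0.0]
wrist_force: [0.1, -0.1, -1.7]
width: 0.526
grip_force: 62.1
clock: 38.0
tcp_pos: [0.6271, 0.1016, 0.0826]
tcp_rot: [-2.17, -2.266, 0.009]
wrist_force: [0.3, 0.4, -0.5]
width: 0.793
grip_force: 0.0
clock: 38.5
tcp_pos: [0.5088, 0.0976, 0.1822]
tcp_rot: [2.172, 2.268, 0.002]
wrist_force: [0.7, 0.1, -0.2]
width: 0.801
grip_force: 0.0
clock: 38.8
tcp_pos: [0.4334, 0.0935, 0.1809]
tcp_rot: [2.171, 2.27, -0.008]
wrist_force: [0.4, -0.3, -0.3]
width: 0.8
grip_force: 0.0
t 38.8 tcp [0.4334 0.0935 0.1809] psi 92.6 F [ 0.4 -0.3 -0.3] w 0.8 g 0.0 q [ 0.4   0.15 -0.77  2.07  0.13  0.97 -0.39]
```

View pics/fin.png

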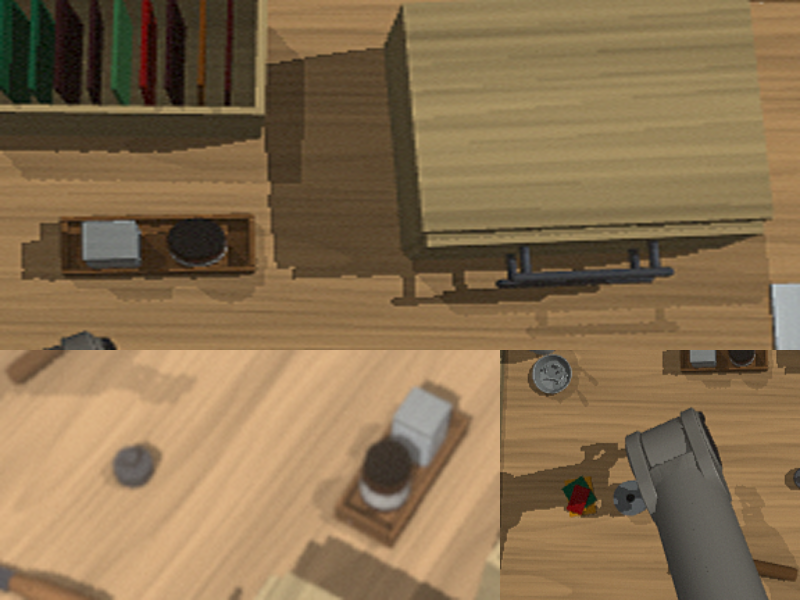

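The final picture shows the tin and jar upright in the tray at ~(110,242) and ~(197,242), and the drawer shut with its bar at ~(585,277). One last check of the bar, then I'll hand in if it's home.

Run:
```python
from h import *
T,t=grab("top")
P=plane(T,np.array([(505,284),(670,271)])/[800/260,350/160]+[190,40],.0985);print(P.round(4),P.mean(0))
d=np.array([.9972,.0749]);print("along-axis distance bar->home bar (m)",(np.array([.594,-.2838])-P.mean(0)[:2])@d)
```

```text
[[ 0.5785 -0.2149  0.0985]
 [ 0.5955 -0.3446  0.0985]] [ 0.58703254 -0.27976021  0.0985    ]
along-axis distance bar->home bar (m) 0.006645375509833695
```

Run:
```python
from h import *
T,t=grab("top")
for y in (-.26,-.28,-.30):
    p=np.array([.594-.0749*(y+.2838),y,.0985]);u,v=proj(T,p)[0];lo=proj(T,p-[0,0,.06])[0]
    print("col",round(u,1),"upper bar row",round(v,1),"lower(if z-.06)",lo.round(1),[(r,int(t[r,int(round(u))].max())) for r in range(158,176)])
```

```text
col 372.8 upper bar row 164.6 lower(if z-.06) [367.1 167.9] [(158, 77), (159, 72), (160, 71), (161, 68), (162, 83), (163, 139), (164, 64), (165, 63), (166, 61), (167, 47), (168, 47), (169, 41), (170, 43), (171, 74), (172, 69), (173, 65), (174, 85), (175, 143)]
col 381.0 upper bar row 164.1 lower(if z-.06) [375.  167.4] [(158, 72), (159, 68), (160, 68), (161, 86), (162, 139), (163, 85), (164, 64), (165, 69), (166, 57), (167, 44), (168, 40), (169, 44), (170, 84), (171, 69), (172, 63), (173, 80), (174, 143), (175, 135)]
col 389.3 upper bar row 163.7 lower(if z-.06) [382.8 167. ] [(158, 70), (159, 68), (160, 81), (161, 141), (162, 129), (163, 61), (164, 69), (165, 64), (166, 51), (167, 49), (168, 48), (169, 67), (170, 142), (171, 135), (172, 135), (173, 137), (174, 132), (175, 129)]
```

The bar reads within about 2 mm of home. For certainty I'll give it a gentle nudge with closed fingers.

```bash
python3 -c "
from h import *
go((.545,-.2875,.18,94.3))"
```

```text
-> (0.545, -0.2875, 0.18, 94.3) 9 rows
   [-0.0536, 0.0124, 0.0003, 0.0, 0.0, -0.0072]
   [-0.0537, 0.0122, 0.0003, 0.0, 0.0, -0.0072]
   [-0.0537, 0.012, 0.0003, 0.0, 0.0, -0.0072]
   [-0.0538, 0.0118, 0.0003, 0.0, 0.0, -0.0072]
   [-0.0538, 0.0116, 0.0003, 0.0, 0.0, -0.0072]
   [-0.0538, 0.0115, 0.0003, 0.0, 0.0, -0.0072]
   [-0.0539, 0.0113, 0.0003, 0.0, 0.0, -0.0072]
   [-0.0539, 0.0111, 0.0003, 0.0, 0.0, -0.0072]
   [-0.054, 0.0109, 0.0003, 0.0, 0.0, -0.0072]
```

```bash
python3 -m creep '[[-0.0535,0.0125,0,0,0,-0.007,1],[-0.0535,0.012,0,0,0,-0.007,1],[-0.0535,0.012,0,0,0,-0.007,1],[-0.054,0.012,0,0,0,-0.007,1],[-0.054,0.0115,0,0,0,-0.007,1]]'
python3 -m creep '[[-0.054,0.0115,0,0,0,-0.007,1],[-0.054,0.0115,0,0,0,-0.007,1],[-0.054,0.011,0,0,0,-0.007,1],[-0.054,0.011,0,0,0,-0.007,1],[0,0,0,0,0,0,1]]'
python3 -m creep '[[0,0,0.04,0,0,0,1],[0,0,0.04,0,0,0,1],[0,0,0.018,0,0,0,1],[0,0,0,0,0,0,1],[0,0,0,0,0,0,1]]'
python3 -m creep '[[0,0.008,0,0,0,0,1],[0,0.006,0,0,0,0,1],[0,0.004,0,0,0,0,1],[0,0,0,0,0,0,1]]'
```

```text
clock: 39.5
tcp_pos: [0.4982, -0.1201, 0.1814]
tcp_rot: [2.153, 2.287, 0.002]
wrist_force: [0.6, -0.1, -0.1]
width: -0.004
grip_force: 0.0
clock: 40.0
tcp_pos: [0.5443, -0.2971, 0.1803]
tcp_rot: [2.147, 2.289, -0.003]
wrist_force: [-1.1, -0.9, -0.5]
width: -0.002
grip_force: 0.0
clock: 40.5
tcp_pos: [0.5448, -0.2881, 0.1037]
tcp_rot: [2.136, 2.302, 0.001]
wrist_force: [0.5, 0.1, 0.6]
width: 0.004
grip_force: 0.0
clock: 40.9
tcp_pos: [0.5592, -0.2867, 0.1038]
tcp_rot: [2.135, 2.302, 0.001]
wrist_force: [-0.5, 0.3, -0.6]
width: 0.003
grip_force: 0.0
```

```bash
python3 -m creep '[[0,0.006,0,0,0,0,1],[0,0.004,0,0,0,0,1],[0,0,0,0,0,0,1]]'
python3 -m creep '[[0,0.004,0,0,0,0,1],[0,0,0,0,0,0,1]]'
python3 -m creep '[[0,0.004,0,0,0,0,1],[0,0,0,0,0,0,1]]'
python3 -m creep '[[0,0.003,0,0,0,0,1],[0,0,0,0,0,0,1]]'
```

```text
clock: 41.2
tcp_pos: [0.5667, -0.2861, 0.1032]
tcp_rot: [2.136, 2.303, 0.001]
wrist_force: [-0.2, 0.2, 0.1]
width: -0.001
grip_force: 0.0
clock: 41.4
tcp_pos: [0.5696, -0.286, 0.1031]
tcp_rot: [2.137, 2.303, 0.0]
wrist_force: [0.1, -0.8, 0.1]
width: -0.0
grip_force: 0.0
clock: 41.6
tcp_pos: [0.5729, -0.2857, 0.1032]
tcp_rot: [2.137, 2.303, 0.001]
wrist_force: [-0.2, 0.6, -0.1]
width: -0.003
grip_force: 0.0
clock: 41.8
tcp_pos: [0.5748, -0.2858, 0.103]
tcp_rot: [-2.137, -2.303, 0.001]
wrist_force: [-0.1, -1.1, -0.3]
width: -0.007
grip_force: 0.2
```

```bash
python3 -m creep '[[0,0.003,0,0,0,0,1],[0,0,0,0,0,0,1]]'
python3 -m creep '[[0,0.003,0,0,0,0,1],[0,0,0,0,0,0,1]]'
python3 -m creep '[[0,0.003,0,0,0,0,1],[0,0,0,0,0,0,1]]'
```

```text
clock: 42.0
tcp_pos: [0.5751, -0.2857, 0.1029]
tcp_rot: [-2.135, -2.299, 0.006]
wrist_force: [-4.5, 0.9, 4.8]
width: -0.005
grip_force: 2.8
clock: 42.2
tcp_pos: [0.5754, -0.2857, 0.1029]
tcp_rot: [-2.133, -2.296, 0.011]
wrist_force: [-10.9, 0.5, 8.7]
width: -0.005
grip_force: 5.3
clock: 42.4
tcp_pos: [0.5756, -0.2858, 0.1029]
tcp_rot: [-2.132, -2.293, 0.016]
wrist_force: [-15.0, 1.5, 11.6]
width: -0.0
grip_force: 7.8
```

The drawer is hard against its stop. I'll back off, lift and hand in.

```bash
python3 -m creep '[[0,-0.01,0,0,0,0,1],[0,-0.03,0,0,0,0,1],[0,-0.02,-0.03,0,0,0,1],[0,0,-0.05,0,0,0,1],[0,0,-0.04,0,0,0,1]]'
python3 -m creep '[[0,0,0,0,0,0,1],[0,0,0,0,0,0,1],[0,0,0,0,0,0,1]]'
python3 -c "
from h import *
st();print(job.hand_in())"
```

```text
clock: 42.9
tcp_pos: [0.5343, -0.2889, 0.2008]
tcp_rot: [2.137, 2.301, 0.001]
wrist_force: [1.0, 0.7, -0.3]
width: 0.003
grip_force: 0.0
clock: 43.2
tcp_pos: [0.5336, -0.2884, 0.1979]
tcp_rot: [-2.136, -2.302, 0.001]
wrist_force: [0.5, -0.2, -0.1]
width: 0.0
grip_force: 0.0
t 43.2 tcp [ 0.5336 -0.2884  0.1979] psi 94.3 F [ 0.5 -0.2 -0.1] w 0.0 g 0.0 q [ 0.83  0.4  -0.52  1.69  0.22  1.11  0.31]
the job is handed in; nothing more can be done
None
```

Job handed in at about 43 s: pliers in the left bay, cutter in the middle bay (flat, when last seen about 3.5° askew near the divider), drawer pushed to its stop, paint jar and tin upright in the tray; the knife and slim jar were not on the bench.

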